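# Put the tester's reference blocks away and leave it in standby

## Task

The calibration check is finished: turn the tester's selector knob to off (white disc), only then swing the guard fully open, and put every reference block from the tester's bay back in the rack, upright and fully down in the pocket of its own colour. When all are home, lower the guard gently until it is fully closed, and last of all turn the selector to standby (green square). Leave everything else on the bench where it is.

Things in the scene. Friction and masses are not known exactly. Their poses are not given: they have to be found in the camera images.
- tester: tester, fixed. Origin: on the bench under its bay; x to the back (hinge side), y left. Grey bed 336 wide, x -115 to +80 mm, top 6 mm above the bench; the blocks stand on it. Posts 14 mm wide at x -66, y +-160 (67 high) and x +78, y +-160 (78 high); white body 66 high from x +91 to +166. The closed guard lies 77 to 83 mm above the bench
- guard (a joint): angle of the clear, yellow-framed guard panel (150 x 320 x 6 mm) over the bay: 0 = closed on its front posts, grows as its front edge swings up, 1.75 = fully open on its stop (leaning a little back past upright). Stiff hinge: it stays at whatever angle it is left
- guard_handle (a point): middle of the guard's black handle: a round bar 12 mm thick, 132 mm free length, along the tester's y, 190 mm from the hinge axis, with a clear gap of 34 mm between bar and panel edge. Can be pinched from above, across the bar, which may turn between the fingers. About 80 mm above the bench when closed, 270 mm when open
- guard_hinge (a point): middle of the guard's hinge axis (along the tester's y), 80 mm above the bench at the back of the bay
- selector_box: selector box, white with black top, 130 x 130 x 45 mm, fixed; origin under its centre. Four marks 47 mm from the knob's axis, clockwise from above: green square (standby), white disc (off), one orange bar (low), two orange bars (high), at 1.05, 0.35, -0.35, -1.05 rad counter-clockwise from the box's x axis
- selector (a joint): angle of the grey selector knob, growing clockwise seen from above; clicks into four detents: 0 = green square (standby), 0.7 = white disc (off), 1.4 = one orange bar, 2.1 = two orange bars. Range -0.12 to 2.22. Its red-lined end points at (1.05 - angle) rad counter-clockwise from the box's x axis. Needs under 0.2 N m
- selector_grip (a point): point on the knob's vertical axis at the height to grip, 71 mm above the bench. The grip is an upright bar 52 long x 13 wide, 54 to 80 mm above the bench, on a 58 mm disc; the bar runs along the direction of its red-lined end. The point's x axis turns with the knob: the bar lies 1.05 rad counter-clockwise from it
- rack: black storage rack, 150 x 150 x 30 mm, fixed to the bench; origin under its centre. Four square pockets 44 mm wide, 20 mm deep, sides parallel to the rack's x and y, 72 mm apart; each is framed in the colour of its block
- slot_red (a point): middle of the floor of the rack's red-framed pocket, 10 mm above the bench and 20 mm below the rack's top; axes as the rack's
- slot_blue (a point): middle of the floor of the rack's blue-framed pocket, 10 mm above the bench and 20 mm below the rack's top; axes as the rack's
- slot_yellow (a point): middle of the floor of the rack's yellow-framed pocket, 10 mm above the bench and 20 mm below the rack's top; axes as the rack's
- slot_violet (a point): middle of the floor of the rack's violet-framed pocket, 10 mm above the bench and 20 mm below the rack's top; axes as the rack's
- block_red: reference block with red grip (may be absent): steel body 36 x 36 x 26 mm with, centred on top, a red square grip 18 x 18 mm and 20 mm tall (26 to 46 mm above its underside), sides parallel to the body's. About 180 g. Origin: centre of its underside. When home its origin is at its slot's point
- block_blue: reference block with blue grip (may be absent): steel body 36 x 36 x 26 mm with, centred on top, a blue square grip 18 x 18 mm and 20 mm tall (26 to 46 mm above its underside), sides parallel to the body's. About 180 g. Origin: centre of its underside. When home its origin is at its slot's point
- block_yellow: reference block with yellow grip (may be absent): steel body 36 x 36 x 26 mm with, centred on top, a yellow square grip 18 x 18 mm and 20 mm tall (26 to 46 mm above its underside), sides parallel to the body's. About 180 g. Origin: centre of its underside. When home its origin is at its slot's point
- block_violet: reference block with violet grip (may be absent): steel body 36 x 36 x 26 mm with, centred on top, a violet square grip 18 x 18 mm and 20 mm tall (26 to 46 mm above its underside), sides parallel to the body's. About 180 g. Origin: centre of its underside. When home its origin is at its slot's point
- dish: white shallow dish, 68 mm across, 18 mm high; bystander, leave alone
- tweezers: dark steel tweezers, 120 x 10 x 6 mm, lying along its x; bystander, leave alone
- bottle: small blue bottle, 44 mm across, 90 mm high; bystander, leave alone
- driver: screwdriver, 170 mm long, lying along its x; bystander, leave alone

How it is judged:
By the outcome, as a careful person would: the job done as asked, in the order asked, and still so for the second after the job is handed in, with the robot touching nothing.
Of block_red, block_blue, block_yellow, block_violet only 3 to 4 are there at a start; the rules pass over those that are not, and their reading is None.
At some moment in a run one of block_red, block_blue, block_yellow, block_violet may be knocked a few centimetres aside while the robot is not near it.
It also fails if it takes over 210 s, if anything falls off the work surface, if the arm or the gripper's body presses on something with over 40 N, if the wrist force passes 120 N, or if a joint passes its speed limit or range.

## Robot

A 6-joint arm with a two-finger parallel gripper is mounted at the origin on the work surface. World frame = base frame: x ahead of the robot, y to its left, z up, the work surface at z = 0. Lengths are in m, angles in rad, forces in N, time in s.
With the tool pointing down it reaches from about 0.35 to 0.975 m from the base axis. Payload 4.9 kg.
Tool frame: the origin (TCP) lies at the very end of the fingers, on their centre line; the grasp point (between the pads) lies 19 mm behind it (manip.hold_point_z is the distance from the TCP to the grasp point, in m); z points along the fingers, y is the direction in which the jaws open and shut (so a half turn about z gives the same grasp; the last joint's range is limited). The gripper opens to 85 mm and grips with 20 to 120 N. Pads are 22 mm wide; open, the fingers measure 114 mm over their backs; the gripper's body (76 mm by 85 mm) begins 54 mm behind the grasp point. The pads swing forward as they close: fully open they stand 13 mm farther back than shut.
Start: joints at [1.142, 0.053, 1.613, -0, 1.476, -0.119], TCP at [0.191, 0.595, 0.231] pointing down, gripper open.
Joint ranges: [-3.01, 3.01], [-1.01, 2.22], [0.06, 2.58], [-1.02, 4.17], [0.09, 2.62], [-3.14, 3.14]. Speed limits (rad/s): [2.57, 2.57, 3.14, 3.14, 3.14, 3.14].

## Interface

Orientations are given as a unit quaternion [w, x, y, z].
In Python, from plant import monitor, grab_frame, camera_params, ticket, manip gives the robot as it stands.
- The arm moves only by the tool play_rows, never from a script. Its argument "commands" is a list of rows, each an object of numbers: "dx", "dy", "dz": the shift along the tool's x, y, z in cm; "rx", "ry", "rz": the turn, a rotation vector about the tool's x, y, z in rad; "claw": the closure, from 0 (fully open) to 1 (shut). In form: [{"dx": .., "dy": .., "dz": .., "rx": .., "ry": .., "rz": .., "claw": ..}, ...]. A call has 1 to 5 rows; each row is the pose to reach, as a shift and turn from the pose measured when the call began, along the tool's axes at that moment; what a row does not reach only later rows make up. A row lasts 1/10 s, in which the tool goes at most 50 mm and 8.59 degrees, less where a joint would pass 70% of its speed; a pose out of reach is approached as far as the arm can. A call with a gripper value outside its range is refused whole. The fingers move at their own pace and stop on an object; the grip force is fixed at half the most. Time passes only in rows, so rows that repeat a pose let the fingers close. It gives the time, the measured TCP pose, the force and the opening at its end, in the units of the state.
- monitor.state(): the state, without advancing time (a new reading comes with each control period).
- grab_frame(name): name is "scene" or "top" or "wrist"; returns the picture (420x560x3 uint8, blue, green, red); there is no depth.
- camera_params(name): a dict with "fx", "fy", "cx", "cy" (pixels), "k1" (the pictures are not rectified: a ray, as slopes to the right and down, at radius r is drawn at 1 + k1 r^2 times it, then the intrinsics apply), "rvec" (rotation vector, rad) and "tvec" (3), from world to camera coordinates, as OpenCV has them; the wrist camera has in their place "tool_from_camera" (4x4, takes a point from camera to tool coordinates, whose origin is the TCP and whose axes are the flange's). Camera axes: x right, y down, z forward; pixel columns grow to the right and rows downward; lengths in m; the calibration is good to about 2 mm. A picture is of the moment at which its call begins: read the wrist's pose just before it. camera_params takes no time and is no camera call.
- ticket.job_done(): hands the job in, once; it reports no verdict.
The state is a dict: "time": time; "joint_pos": joint angles; "joint_vel": joint speeds; "joint_efforts": joint torques, N m; "tool_pos": TCP position; "tool_rot": TCP orientation; "contact_force": force on the tool from outside, world axes, zero at the start; "ft_torque": the same for the moment, N m; "gripper_width": opening from 0.0 (shut) to 1.0 (fully open).
Only numpy, scipy, OpenCV 4.12 (cv2) and the standard library are available. Lean on these libraries where they do the work, as an engineer would, in place of code of your own. Each camera call takes 0.05 s, during which the arm holds its last target.

## Working session

There is one attempt and no reset: what is moved stays moved. The work goes in short steps, Python scripts to look and compute and a tool call to move; the robot and the scene stay as the last step left them, time stands still between calls to the robot, and variables do not carry over. Pictures are saved under pics/ and viewed, and the job is handed in when it is done.

Besides the shell and the picture viewer there is one more tool, called after "Call:" as name([rows], argument=value, ...), one row to a line, values as JSON. play_rows: Moves the arm, as the interface text tells. Its arguments: {"type":"object","properties":{"commands":{"type":"array"}},"required":["commands"]}

```bash
ls; mkdir -p pics
python3 - <<'E'
from plant import monitor, grab_frame, camera_params, ticket, manip
import cv2
print(monitor.state()); print(manip.hold_point_z)
for n in ("scene","top","wrist"):
    print(n,camera_params(n)); cv2.imwrite(f"pics/{n}0.png",grab_frame(n))
E
```

```text
pics
{'time': 0.0, 'joint_pos': array([ 1.14200268e+00,  5.33572871e-02,  1.61427216e+00,  2.68974494e-05,
        1.47602083e+00, -1.19016417e-01]), 'joint_vel': array([-0.00059814,  0.0021376 , -0.00028497, -0.0019743 , -0.00053856,
        0.0011065 ]), 'joint_efforts': array([-4.71520798e-04, -3.93687379e+01, -3.70174813e+01, -1.75153973e-04,
        6.99718090e-03, -4.64457145e-06]), 'tool_pos': array([0.19027224, 0.59468369, 0.23007581]), 'tool_rot': array([-2.91174693e-04,  1.54271240e-01,  9.88027999e-01, -9.86839826e-04]), 'contact_force': array([ 0.43107662, -0.23207811,  0.11387771]), 'ft_torque': array([ 0.00795868,  0.02348832, -0.00232976]), 'gripper_width': 0.9956097601121192}
0.0187
scene {'fx': 382.31146594134094, 'fy': 382.31146594134094, 'cx': 276.78346564073127, 'cy': 206.04770532882307, 'k1': -0.09426263240380085, 'rvec': array([ 1.75651785,  2.09572629, -0.57157621]), 'tvec': array([ 0.1010409 , -0.43126453,  1.20782183])}
top {'fx': 505.2019600453069, 'fy': 505.2019600453069, 'cx': 281.6782557513147, 'cy': 216.87539877346205, 'k1': 0.02477153750085726, 'rvec': array([ 2.16091669, -2.15380161,  0.15683363]), 'tvec': array([0.00376515, 0.5196462 , 1.1626339 ])}
wrist {'fx': 301.8796158102226, 'fy': 301.8796158102226, 'cx': 278.15793723568623, 'cy': 208.11894822766646, 'k1': -0.012492997971058325, 'tool_from_camera': array([[-5.15324472e-04, -9.56858587e-01, -2.90553573e-01,
         7.34908353e-02],
       [ 9.99998938e-01, -9.70060695e-05, -1.45413057e-03,
        -4.85465220e-04],
       [ 1.36321187e-03, -2.90554014e-01,  9.56857621e-01,
        -1.43179474e-01],
       [ 0.00000000e+00,  0.00000000e+00,  0.00000000e+00,
         1.00000000e+00]])}
```

View pics/top0.png

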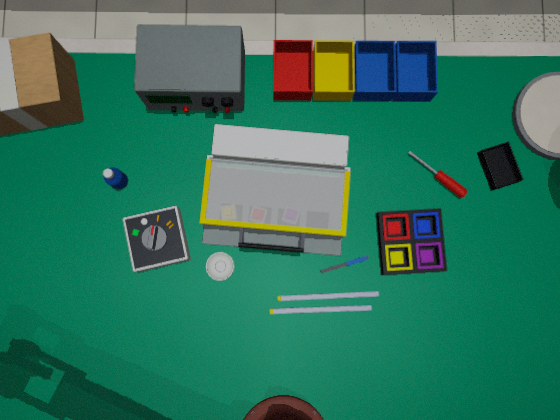

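View pics/scene0.png

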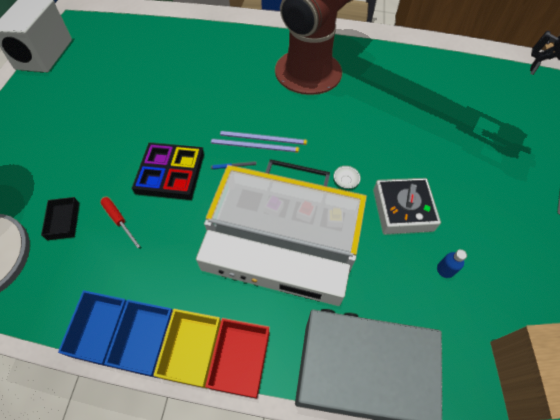

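View pics/wrist0.png

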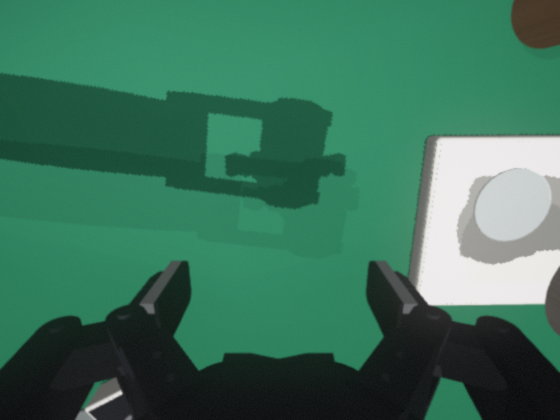

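```bash
cat > h.py <<'E'
from plant import monitor, grab_frame, camera_params, ticket, manip
import cv2, numpy as np
from scipy.spatial.transform import Rotation as R
def cam(n,st=None):
    p=camera_params(n)
    K=np.array([[p['fx'],0,p['cx']],[0,p['fy'],p['cy']],[0,0,1]])
    D=np.array([p['k1'],0,0,0,0])
    if n=='wrist':
        T=np.array(p['tool_from_camera']); Rt,pt=pose(st)
        Rc=Rt@T[:3,:3]; c=Rt@T[:3,3]+pt
        Rw=Rc.T; t=-Rw@c
    else:
        Rw=cv2.Rodrigues(p['rvec'])[0]; t=np.array(p['tvec'])
    return K,D,Rw,t
def pose(st):
    q=np.array(st['tool_rot']); return R.from_quat([q[1],q[2],q[3],q[0]]).as_matrix(),np.array(st['tool_pos'])
def ray(n,uv,st=None):
    K,D,Rw,t=cam(n,st)
    p=cv2.undistortPoints(np.array(uv,float).reshape(-1,1,2),K,D).reshape(-1,2)
    d=np.c_[p,np.ones(len(p))]@Rw
    return -Rw.T@t,d
def onplane(n,uv,z,st=None):
    c,d=ray(n,uv,st); s=(z-c[2])/d[:,2]; return c+d*s[:,None]
def proj(n,P,st=None):
    K,D,Rw,t=cam(n,st)
    return cv2.projectPoints(np.array(P,float).reshape(-1,3),cv2.Rodrigues(Rw)[0],t,K,D)[0].reshape(-1,2)
def snap(n,name):
    st=monitor.state(); im=grab_frame(n); cv2.imwrite(f'pics/{name}.png',im); return st,im
def crop(im,x0,x1,y0,y1,f,name):
    cv2.imwrite(f'pics/{name}.png',cv2.resize(im[y0:y1,x0:x1],None,fx=f,fy=f,interpolation=cv2.INTER_CUBIC))
def move(target_xyz,Rt=None,st=None):
    """print rows displacement (cm, in tool axes) and rotvec to reach target"""
    st=st or monitor.state(); R0,p0=pose(st)
    d=R0.T@(np.array(target_xyz)-p0)*100
    r=R.from_matrix(R0.T@Rt).as_rotvec() if Rt is not None else np.zeros(3)
    print('d cm',d.round(2),'r',r.round(4),'n>=',round(max(np.linalg.norm(d)/5,np.linalg.norm(r)/.15),1))
def down(jaw):
    """tool pointing down, jaw (tool y) direction at angle jaw in world; choose"""
    y=np.array([np.cos(jaw),np.sin(jaw),0]); z=np.array([0,0,-1.]); x=np.cross(y,z)
    return np.c_[x,y,z]
E
python3 - <<'E'
from h import *
im=cv2.imread('pics/top0.png')
crop(im,110,370,120,280,3,'c1'); crop(im,370,530,130,280,4,'c2'); 
im=cv2.imread('pics/scene0.png')
crop(im,180,460,140,310,2.8,'c3'); crop(im,20,220,130,260,4,'c4')
E
```

```text
(no output)
```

View pics/c1.png

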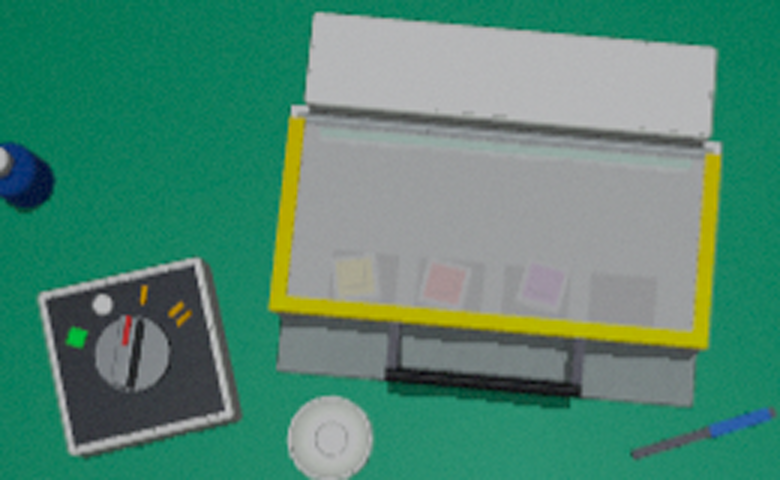

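View pics/c2.png

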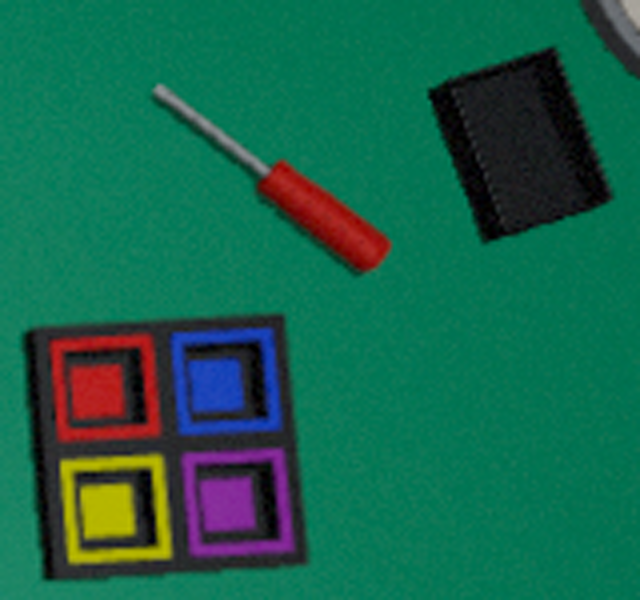

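View pics/c3.png

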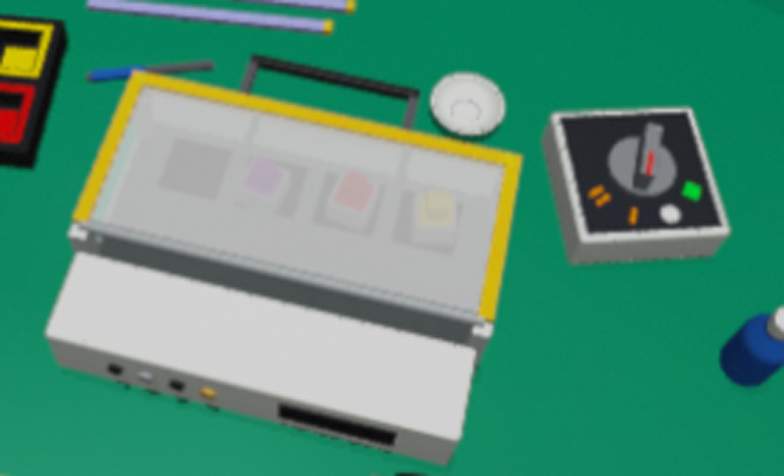

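View pics/c4.png

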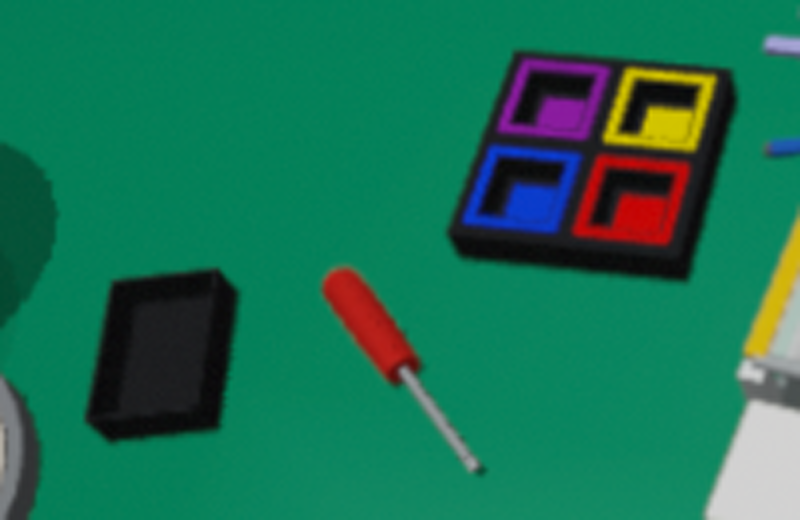

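Run:
```python
from h import *
im=cv2.imread('pics/top0.png'); sc=cv2.imread('pics/scene0.png')
def mask(im,h0,h1,s=120,v=60):
    h=cv2.cvtColor(im,cv2.COLOR_BGR2HSV); return cv2.inRange(h,(h0,s,v),(h1,255,255))
def roi(m,x0,x1,y0,y1):
    o=np.zeros_like(m); o[y0:y1,x0:x1]=m[y0:y1,x0:x1]; return o
def outer(m):
    cs,_=cv2.findContours(m,cv2.RETR_EXTERNAL,cv2.CHAIN_APPROX_NONE)
    c=np.vstack([c for c in cs if cv2.contourArea(c)>8]); return cv2.convexHull(c)
for nm,I,rr in(('top',im,(375,445,205,275)),('scene',sc,(130,210,138,205))):
  for col,(a,b) in dict(red=(0,6),blue=(105,125),yellow=(22,34),violet=(138,160)).items():
    m=roi(mask(I,a,b),*rr)
    h=outer(m); r=cv2.minAreaRect(h); b4=cv2.boxPoints(r)
    P=onplane(nm,b4,.03); print(nm,col,P.mean(0).round(4),[round(float(np.linalg.norm(P[i]-P[i-1])),4) for i in range(4)])
# guard
m=roi(mask(im,22,34),190,360,150,240); h=outer(m); q=cv2.approxPolyDP(h,4,True).reshape(-1,2); print('q',q)
P=onplane('top',q,.083);print(P.round(4))
# handle dark
m=cv2.inRange(cv2.cvtColor(im,cv2.COLOR_BGR2GRAY),0,50); m=roi(m,235,310,240,253)
ys,xs=np.nonzero(m); print('handle',xs.min(),xs.max(),onplane('top',[[xs.mean(),ys.mean()]],.086))
# selector marks
g=roi(mask(im,55,70,200,150),130,150,220,245); ys,xs=np.nonzero(g); print('green',len(xs),onplane('top',[[xs.mean(),ys.mean()]],.045))
hsv=cv2.cvtColor(im,cv2.COLOR_BGR2HSV); w=roi(cv2.inRange(hsv,(0,0,180),(180,50,255)),138,150,216,226); ys,xs=np.nonzero(w); print('white',len(xs),onplane('top',[[xs.mean(),ys.mean()]],.045))
o=roi(mask(im,12,24,150,120),150,180,210,235); n,l,s,c=cv2.connectedComponentsWithStats(o); print(s[:, 4],onplane('top',c[1:],.045))
r=roi(mask(im,0,8,150,100),148,156,222,242);ys,xs=np.nonzero(r);print('red',len(xs),onplane('top',[[xs.mean(),ys.mean()]],.08))
```

```text
top red [ 0.4982 -0.2659  0.03  ] [0.0627, 0.0632, 0.0627, 0.0627]
top blue [ 0.5028 -0.338   0.03  ] [0.064, 0.0637, 0.064, 0.0633]
top yellow [ 0.4264 -0.2703  0.03  ] [0.0628, 0.0636, 0.0628, 0.0632]
top violet [ 0.4303 -0.3421  0.03  ] [0.0635, 0.0632, 0.0636, 0.0627]
scene red [ 0.497  -0.2682  0.03  ] [0.066, 0.0643, 0.0684, 0.0633]
scene blue [ 0.5012 -0.3409  0.03  ] [0.0741, 0.0686, 0.077, 0.0674]
scene yellow [ 0.4249 -0.2728  0.03  ] [0.0727, 0.0686, 0.0754, 0.0676]
scene violet [ 0.4288 -0.3447  0.03  ] [0.0718, 0.0676, 0.0746, 0.0664]
q [[206 160]
 [349 172]
 [345 235]
 [200 223]]
[[ 0.6446  0.1806  0.083 ]
 [ 0.6181 -0.1488  0.083 ]
 [ 0.4723 -0.1375  0.083 ]
 [ 0.4984  0.191   0.083 ]]
handle 238 302 [[0.44312224 0.031639   0.086     ]]
green 25 [[0.48181186 0.34641339 0.045     ]]
white 18 [[0.50696223 0.32778208 0.045     ]]
[235165     12     12     11] [[0.51540149 0.29628106 0.045     ]
 [0.50312602 0.27086174 0.045     ]
 [0.49633883 0.265112   0.045     ]]
red 12 [[0.48239713 0.29957562 0.08      ]]
```

Run:
```python
from h import *
from scipy.optimize import least_squares
M=np.array([[.48181,.34641],[.50696,.32778],[.5154,.29628],[.49973,.26799]]);a=np.array([1.05,.35,-.35,-1.05])
f=lambda p:(np.c_[p[0]+.047*np.cos(p[2]+a),p[1]+.047*np.sin(p[2]+a)]-M).ravel()
s=least_squares(f,[.47,.3,0]);p=s.x;print(p,s.fun.round(4))
d=np.array([.48240,.29958])-p[:2];print('red dir',np.linalg.norm(d),np.arctan2(d[1],d[0]),'angle',1.05-(np.arctan2(d[1],d[0])-p[2]))
move([p[0]-.03,p[1],.25],down(np.arctan2(d[1],d[0])+np.pi/2))
```

```text
[0.46809644 0.30191499 0.23004954] [-0.0002  0.0005  0.0004 -0.0001 -0.0006  0.      0.0004 -0.0004]
red dir 0.014492893479775587 -0.16181772631367602 angle 1.441867263436336
d cm [-32.53 -20.34  -1.94] r [-0.0016 -0.0003 -0.148 ] n>= 7.7
```

Call:
play_rows([
  {"dx":-4,"dy":-2.5,"rz":-0.03},
  {"dx":-8,"dy":-5,"rz":-0.06},
  {"dx":-12,"dy":-7.5,"rz":-0.09},
  {"dx":-16,"dy":-10,"rz":-0.12},
  {"dx":-20,"dy":-12.5,"rz":-0.15},
])

```text
invalid input
```

Run:
```python
from h import *
move([.468-.03,.302,.2],down(-.12+np.pi/2))
```

```text
d cm [-32.51 -20.33   3.06] r [-0.0016 -0.0003 -0.1898] n>= 7.7
```

Call:
play_rows([
  {"dx":-4,"dy":-2.5,"dz":0,"rx":0,"ry":0,"rz":-0.03,"claw":0},
  {"dx":-8,"dy":-5,"dz":0,"rx":0,"ry":0,"rz":-0.07,"claw":0},
  {"dx":-12,"dy":-7.5,"dz":0,"rx":0,"ry":0,"rz":-0.11,"claw":0},
  {"dx":-16,"dy":-10,"dz":0,"rx":0,"ry":0,"rz":-0.15,"claw":0},
  {"dx":-20,"dy":-12.5,"dz":0,"rx":0,"ry":0,"rz":-0.19,"claw":0},
])

```text
time: 0.65
tool_pos: [0.3434, 0.4132, 0.2302]
tool_rot: [-0.0, 0.059, 0.998, -0.001]
contact_force: [0.5, -0.0, -0.2]
gripper_width: 1.0
```

Run:
```python
from h import *
move([.468-.03,.302,.2],down(-.12+np.pi/2))
```

```text
d cm [-10.7   -9.92   3.03] r [-0.0017 -0.0005  0.0023] n>= 3.0
```

Call:
play_rows([
  {"dx":-4,"dy":-3.5,"dz":1,"rx":0,"ry":0,"rz":0,"claw":0},
  {"dx":-8,"dy":-7,"dz":2,"rx":0,"ry":0,"rz":0,"claw":0},
  {"dx":-10.7,"dy":-9.9,"dz":3,"rx":0,"ry":0,"rz":0,"claw":0},
  {"dx":-10.7,"dy":-9.9,"dz":3,"rx":0,"ry":0,"rz":0,"claw":0.3},
  {"dx":-10.7,"dy":-9.9,"dz":3,"rx":0,"ry":0,"rz":0,"claw":0.3},
])

```text
time: 1.15
tool_pos: [0.4381, 0.3012, 0.1996]
tool_rot: [-0.001, 0.06, 0.998, -0.001]
contact_force: [-0.2, -0.8, -1.1]
gripper_width: 0.707
```

Run:
```python
from h import *
st,im=snap('wrist','w1'); print(st['tool_pos'],st['gripper_width'])
print(proj('wrist',[[.468,.302,.08],[.468,.302,.045]],st))
```

```text
[0.43813859 0.30124605 0.19958171] 0.7073539093756759
[[284.14718527 232.45526573]
 [283.62210642 220.19361609]]
```

View pics/w1.png

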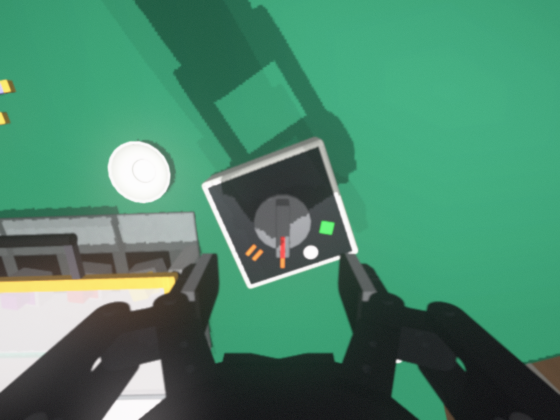

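```bash
cat > sel.py <<'E'
from h import *
from scipy.optimize import least_squares
import sys
def selfit(im,st,rr=(195,370,130,300)):
    hsv=cv2.cvtColor(im,cv2.COLOR_BGR2HSV)
    def comps(m,n):
        o=np.zeros_like(m);o[rr[2]:rr[3],rr[0]:rr[1]]=m[rr[2]:rr[3],rr[0]:rr[1]]
        k,l,s,c=cv2.connectedComponentsWithStats(o); i=[j for j in range(1,k) if 20<s[j,4]<400]; i.sort(key=lambda j:-s[j,4]); return [(c[j],s[j,4]) for j in i[:n]]
    g=comps(cv2.inRange(hsv,(50,200,170),(72,255,255)),1); w=comps(cv2.inRange(hsv,(0,0,190),(180,40,255)),4); o=comps(cv2.inRange(hsv,(12,150,120),(24,255,255)),3); r=comps(cv2.inRange(hsv,(0,150,90),(6,255,255)),2)
    return g,w,o,r
E
python3 - <<'E'
from sel import *
st=monitor.state(); im=cv2.imread('pics/w1.png')
g,w,o,r=selfit(im,st)
for k in (g,w,o,r): print([(c.round(1),a,onplane('wrist',[c],.045,st)[0].round(4)) for c,a in k])
print('red@.08',onplane('wrist',[r[0][0]],.08,st))
crop(im,190,370,130,300,4,'c5')
E
```

```text
[]
[(array([345.8, 222.3]), np.int32(368), array([0.4779, 0.3675, 0.045 ])), (array([269.6, 161.1]), np.int32(290), array([0.4051, 0.2964, 0.045 ])), (array([310.3, 251.9]), np.int32(150), array([0.5073, 0.3277, 0.045 ])), (array([320.6, 146.4]), np.int32(23), array([0.3968, 0.3475, 0.045 ]))]
[(array([250.4, 249.8]), np.int32(50), array([0.4972, 0.2637, 0.045 ])), (array([257.4, 254.3]), np.int32(48), array([0.5034, 0.2704, 0.045 ])), (array([282. , 262.9]), np.int32(40), array([0.5168, 0.2958, 0.045 ]))]
[(array([282. , 247.3]), np.int32(63), array([0.4984, 0.2979, 0.045 ]))]
red@.08 [[0.48270335 0.29937059 0.08      ]]
```

View pics/c5.png

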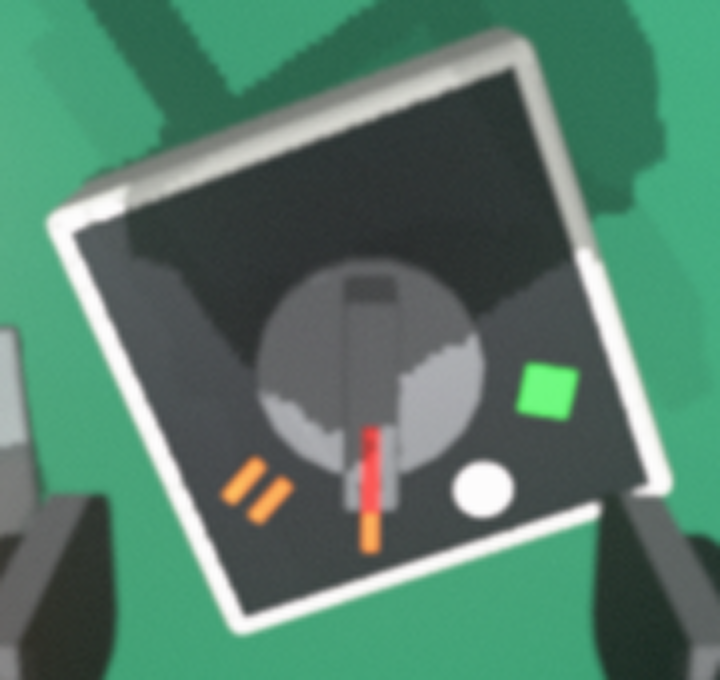

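Run:
```python
from h import *
move([.4685,.302,.058],down(-.12+np.pi/2))
```

```text
d cm [-3.07  0.36 14.2 ] r [-0.0016 -0.0014  0.0016] n>= 2.9
```

Call:
play_rows([
  {"dx":-1,"dy":0.2,"dz":4,"rx":0,"ry":0,"rz":0,"claw":0.4},
  {"dx":-2,"dy":0.3,"dz":8,"rx":0,"ry":0,"rz":0,"claw":0.4},
  {"dx":-3.07,"dy":0.36,"dz":11.5,"rx":0,"ry":0,"rz":0,"claw":0.4},
  {"dx":-3.07,"dy":0.36,"dz":13.5,"rx":0,"ry":0,"rz":0,"claw":0.4},
  {"dx":-3.07,"dy":0.36,"dz":14.2,"rx":0,"ry":0,"rz":0,"claw":0.5},
])

```text
time: 1.7
tool_pos: [0.466, 0.3027, 0.0553]
tool_rot: [-0.003, 0.058, 0.998, -0.002]
contact_force: [0.2, -0.2, 0.4]
gripper_width: 0.504
```

Call:
play_rows([
  {"dx":0,"dy":0,"dz":0,"rx":0,"ry":0,"rz":0,"claw":0.7},
  {"dx":0,"dy":0,"dz":0,"rx":0,"ry":0,"rz":0,"claw":0.85},
  {"dx":0,"dy":0,"dz":0,"rx":0,"ry":0,"rz":0,"claw":1},
  {"dx":0,"dy":0,"dz":0,"rx":0,"ry":0,"rz":0,"claw":1},
  {"dx":0,"dy":0,"dz":0,"rx":0,"ry":0,"rz":0,"claw":1},
])

```text
time: 2.2
tool_pos: [0.4653, 0.3015, 0.0563]
tool_rot: [-0.003, 0.057, 0.998, -0.004]
contact_force: [-2.7, -7.5, 0.5]
gripper_width: 0.135
```

Call:
play_rows([
  {"dx":-0.1,"dy":0,"dz":0,"rx":0,"ry":0,"rz":-0.1,"claw":1},
  {"dx":-0.2,"dy":0,"dz":0,"rx":0,"ry":0,"rz":-0.2,"claw":1},
  {"dx":-0.3,"dy":0,"dz":0,"rx":0,"ry":0,"rz":-0.3,"claw":1},
  {"dx":-0.3,"dy":0,"dz":0,"rx":0,"ry":0,"rz":-0.4,"claw":1},
  {"dx":-0.3,"dy":0,"dz":0,"rx":0,"ry":0,"rz":-0.5,"claw":1},
])

```text
time: 2.7
tool_pos: [0.4655, 0.3005, 0.0563]
tool_rot: [-0.007, -0.194, 0.981, -0.003]
contact_force: [-7.6, -4.0, -0.3]
gripper_width: 0.141
```

Run:
```python
from h import *
st=monitor.state(); print(st['contact_force'],st['ft_torque'],st['gripper_width'])
move([.4685,.302,.057],down(.58+np.pi/2))
```

```text
[-7.59719501 -3.96191971 -0.28331511] [-0.52991741  1.15609868  0.08566475] 0.14071598687757136
d cm [-0.34  0.03 -0.07] r [-0.0023 -0.0162 -0.1899] n>= 1.3
```

Call:
play_rows([
  {"dx":0,"dy":0,"dz":0,"rx":0,"ry":0,"rz":-0.1,"claw":1},
  {"dx":0,"dy":0,"dz":0,"rx":0,"ry":0,"rz":-0.2,"claw":1},
  {"dx":0,"dy":0,"dz":0,"rx":0,"ry":0,"rz":-0.2,"claw":1},
  {"dx":0,"dy":0,"dz":0,"rx":0,"ry":0,"rz":-0.2,"claw":0.6},
  {"dx":0,"dy":0,"dz":0,"rx":0,"ry":0,"rz":-0.2,"claw":0.4},
])

```text
time: 3.2
tool_pos: [0.4664, 0.3014, 0.0581]
tool_rot: [-0.006, -0.29, 0.957, -0.002]
contact_force: [0.7, 0.3, 0.2]
gripper_width: 0.468
```

Call:
play_rows([
  {"dx":0,"dy":0,"dz":-1,"rx":0,"ry":0,"rz":0,"claw":0.4},
  {"dx":0,"dy":0,"dz":-4,"rx":0,"ry":0,"rz":0,"claw":0.4},
  {"dx":0,"dy":0,"dz":-8,"rx":0,"ry":0,"rz":0,"claw":0.4},
  {"dx":3,"dy":0,"dz":-12,"rx":0,"ry":0,"rz":0,"claw":0.3},
  {"dx":3,"dy":0,"dz":-14,"rx":0,"ry":0,"rz":0,"claw":0.3},
])

```text
time: 3.7
tool_pos: [0.4434, 0.2863, 0.205]
tool_rot: [-0.003, -0.29, 0.957, -0.001]
contact_force: [1.4, 0.7, -0.0]
gripper_width: 0.703
```

Run:
```python
from h import *
st,im=snap('wrist','w2'); print(st['tool_pos'],st['tool_rot'],st['contact_force'])
```

```text
[0.44343045 0.28625325 0.20497993] [-0.00265384 -0.28995463  0.95703565 -0.00142788] [ 1.44749979  0.69236368 -0.03801349]
```

View pics/w2.png

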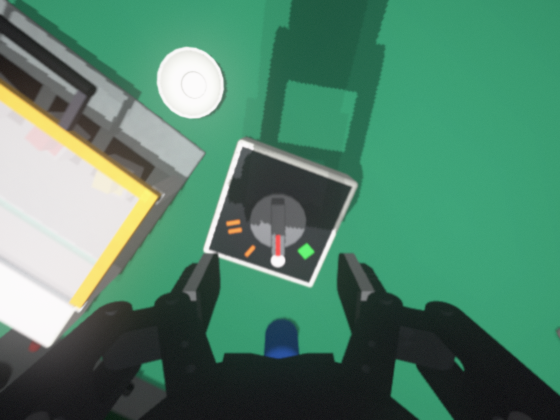

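Run:
```python
from h import *
st=monitor.state();print(st['joint_pos'].round(3))
move([.444,.0,.22],down(np.pi-.08))
```

```text
[ 0.433 -0.16   1.857 -0.002  1.445 -1.725]
d cm [ 16.07 -23.82  -1.16] r [-0.0016 -0.0013 -0.9024] n>= 6.0
```

Run:
```python
from h import *
move([.444,.06,.22],down(-.08))
```

```text
d cm [ 12.74 -18.83  -1.17] r [-1.5000e-03  1.9000e-03  2.2392e+00] n>= 14.9
```

Call:
play_rows([
  {"dx":1.2,"dy":-1.8,"dz":0,"rx":0,"ry":0,"rz":0.14,"claw":0.3},
  {"dx":2.4,"dy":-3.6,"dz":0,"rx":0,"ry":0,"rz":0.28,"claw":0.3},
  {"dx":3.6,"dy":-5.4,"dz":0,"rx":0,"ry":0,"rz":0.42,"claw":0.3},
  {"dx":4.8,"dy":-7.2,"dz":0,"rx":0,"ry":0,"rz":0.57,"claw":0.3},
  {"dx":6,"dy":-9,"dz":0,"rx":0,"ry":0,"rz":0.71,"claw":0.3},
])

```text
time: 4.25
tool_pos: [0.4458, 0.1787, 0.2093]
tool_rot: [0.001, 0.064, 0.998, -0.0]
contact_force: [0.4, 0.4, 0.1]
gripper_width: 0.7
```

Run:
```python
from h import *
move([.444,.06,.22],down(-.08))
```

```text
d cm [ -1.34 -11.8   -1.06] r [1.2000e-03 2.5000e-03 1.5231e+00] n>= 10.2
```

Call:
play_rows([
  {"dx":-0.2,"dy":-1.5,"dz":0,"rx":0,"ry":0,"rz":0.15,"claw":0.3},
  {"dx":-0.4,"dy":-3,"dz":0,"rx":0,"ry":0,"rz":0.3,"claw":0.3},
  {"dx":-0.6,"dy":-4.5,"dz":0,"rx":0,"ry":0,"rz":0.45,"claw":0.3},
  {"dx":-0.8,"dy":-6,"dz":0,"rx":0,"ry":0,"rz":0.6,"claw":0.3},
  {"dx":-1,"dy":-7.5,"dz":0,"rx":0,"ry":0,"rz":0.74,"claw":0.3},
])

```text
time: 4.75
tool_pos: [0.4465, 0.1026, 0.2105]
tool_rot: [0.002, 0.423, 0.906, 0.001]
contact_force: [-0.4, -0.2, -0.0]
gripper_width: 0.695
```

Run:
```python
from h import *
move([.444,.06,.22],down(-.08))
```

```text
d cm [-3.11 -2.93 -0.95] r [0.0037 0.0019 0.7765] n>= 5.2
```

Call:
play_rows([
  {"dx":-0.6,"dy":-0.6,"dz":-0.2,"rx":0,"ry":0,"rz":0.15,"claw":0.5},
  {"dx":-1.2,"dy":-1.2,"dz":-0.4,"rx":0,"ry":0,"rz":0.3,"claw":0.5},
  {"dx":-1.8,"dy":-1.8,"dz":-0.6,"rx":0,"ry":0,"rz":0.45,"claw":0.5},
  {"dx":-2.5,"dy":-2.4,"dz":-0.8,"rx":0,"ry":0,"rz":0.6,"claw":0.5},
  {"dx":-3.1,"dy":-2.9,"dz":-1,"rx":0,"ry":0,"rz":0.74,"claw":0.5},
])

```text
time: 5.25
tool_pos: [0.4445, 0.0601, 0.2217]
tool_rot: [0.002, 0.725, 0.689, 0.002]
contact_force: [0.9, 0.2, 1.1]
gripper_width: 0.5
```

Run:
```python
from h import *
st,im=snap('wrist','w3'); st,im2=snap('top','t3');
move([.444,.06,.22],down(-.08))
print(st['tool_pos'],st['gripper_width'],proj('wrist',[[.444,.031,.086]],st))
```

```text
d cm [ 0.01 -0.07  0.19] r [0.0063 0.0002 0.0353] n>= 0.2
[0.44474219 0.05928933 0.22209186] 0.4980942825428004 [[277.80681525 224.04334379]]
```

View pics/w3.png

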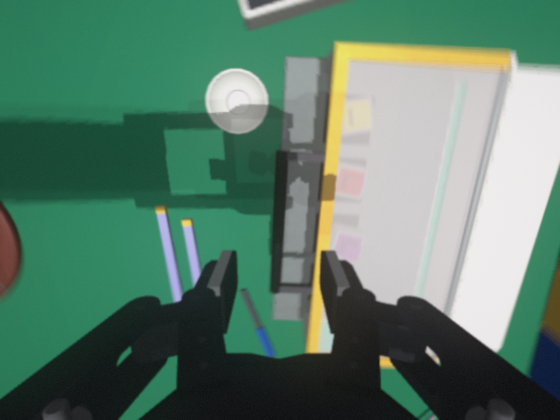

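Run:
```python
from h import *
st=monitor.state(); im=cv2.imread('pics/w3.png')
g=cv2.cvtColor(im,cv2.COLOR_BGR2GRAY)
print(g[200,268:300], g[250,266:296])
m=cv2.inRange(g,0,32); o=np.zeros_like(m); o[150:293,268:294]=m[150:293,268:294]
n,l,s,c=cv2.connectedComponentsWithStats(o); i=1+np.argmax(s[1:,4]); print(s[i],c[i])
ys,xs=np.nonzero(l==i)
pts=np.c_[xs,ys].astype(float); b=cv2.fitLine(pts[(ys>160)&(ys<280)].astype(np.float32),cv2.DIST_L2,0,.01,.01).ravel(); print(b)
e=np.array([[b[2]+b[0]/b[1]*(v-b[3]),v] for v in (ys.min(),ys.max())]); P=onplane('wrist',e,.083,st); print(P, P.mean(0), np.arctan2(*(P[1]-P[0])[:2]))
m=P.mean(0); move([m[0],m[1],.0615],down(-.08))
```

```text
[ 70  70  70  72  70  60  43  35  37  38  37  38  37  37  38  39  41  53
  73  85  87  89  92  94 107 126 138 138 140 138 139 140] [110 109  99  83  70  57  46  42  44  47  48  47  48  47  46  52  77 108
 127 137 138 138 139 141 142 140 140 140 141 140]
[276 187   1   1   1] [276. 187.]
[  1.   0. 276. 187.]
[[nan nan nan]
 [nan nan nan]] [nan nan nan] nan
d cm [nan nan nan] r [0.0063 0.0002 0.0353] n>= nan<stdin>:9: RuntimeWarning: divide by zero encountered in scalar divide
<stdin>:9: RuntimeWarning: invalid value encountered in scalar multiply
```

Run:
```python
from h import *
st=monitor.state()
P=onplane('wrist',[[278.3,221.5],[279.5,200],[276.5,250]],.081,st); print(P,np.arctan2(*(P[2]-P[1])[:2]))
m=P[0]; move([m[0],m[1],.0615],down(-.085))
```

```text
[[0.44480006 0.03258313 0.081     ]
 [0.44697177 0.05475185 0.081     ]
 [0.44155329 0.00164221 0.081     ]] -3.0399201119315125
d cm [-2.72  0.03 16.04] r [0.0063 0.0002 0.0403] n>= 3.3
```

Call:
play_rows([
  {"dx":-0.7,"dy":0,"dz":4,"rx":0,"ry":0,"rz":0.04,"claw":0.5},
  {"dx":-1.4,"dy":0,"dz":8,"rx":0.006,"ry":0,"rz":0.04,"claw":0.5},
  {"dx":-2.1,"dy":0,"dz":11,"rx":0.006,"ry":0,"rz":0.04,"claw":0.5},
  {"dx":-2.7,"dy":0,"dz":12.5,"rx":0.006,"ry":0,"rz":0.04,"claw":0.5},
  {"dx":-2.7,"dy":0,"dz":12.5,"rx":0.006,"ry":0,"rz":0.04,"claw":0.5},
])

```text
time: 5.85
tool_pos: [0.4423, 0.033, 0.0943]
tool_rot: [-0.002, 0.736, 0.677, -0.002]
contact_force: [-0.7, 0.0, 0.7]
gripper_width: 0.496
```

Run:
```python
from h import *
st,im=snap('wrist','w4')
move([.4445,.032,.0615],down(-.085))
print(proj('wrist',[[.4445,.032,.08]],st))
```

```text
d cm [-0.11  0.1   3.47] r [-0.0018 -0.0003  0.0019] n>= 0.7
[[281.4949173  252.22700252]]
```

View pics/w4.png

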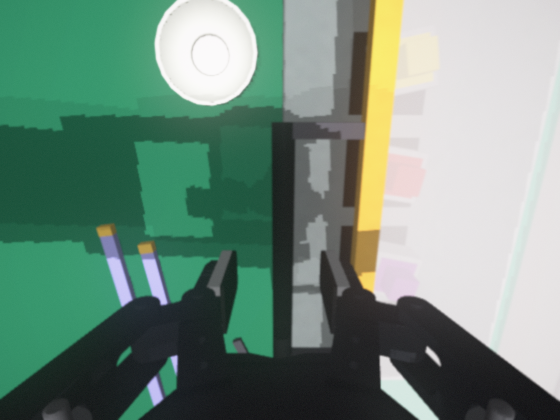

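Call:
play_rows([
  {"dx":-0.1,"dy":0.15,"dz":1.5,"rx":0,"ry":0,"rz":0,"claw":0.5},
  {"dx":-0.1,"dy":0.15,"dz":3.3,"rx":0,"ry":0,"rz":0,"claw":0.5},
  {"dx":-0.1,"dy":0.15,"dz":3.3,"rx":0,"ry":0,"rz":0,"claw":0.7},
  {"dx":-0.1,"dy":0.15,"dz":3.3,"rx":0,"ry":0,"rz":0,"claw":0.9},
  {"dx":-0.1,"dy":0.15,"dz":3.3,"rx":0,"ry":0,"rz":0,"claw":1},
])

```text
time: 6.4
tool_pos: [0.4443, 0.0325, 0.0647]
tool_rot: [-0.002, 0.735, 0.678, -0.001]
contact_force: [-7.5, 0.8, 5.3]
gripper_width: 0.119
```

Call:
play_rows([
  {"dx":0,"dy":0,"dz":0,"rx":0,"ry":0,"rz":0,"claw":1},
  {"dx":0,"dy":0,"dz":0,"rx":0,"ry":0,"rz":0,"claw":1},
])

```text
time: 6.6
tool_pos: [0.4443, 0.0325, 0.0657]
tool_rot: [-0.002, 0.735, 0.678, -0.002]
contact_force: [-4.8, -1.4, 0.3]
gripper_width: 0.114
```

```bash
cat > arc.py <<'E'
from h import *
def arc(yaw,H,angs,extra=.0,st=None,off=0.0187):
    "H: hinge point (x,y) ; prints row deltas to put the bar at angle a"
    st=st or monitor.state(); R0,p0=pose(st)
    ux=np.array([np.cos(yaw),np.sin(yaw),0])
    for a in angs:
        b=np.array([H[0],H[1],.08])-ux*.19*np.cos(a)+np.array([0,0,.19*np.sin(a)])
        d=R0.T@(b-np.array([0,0,off])-p0)*100; print(round(a,2),d.round(2))
E
python3 - <<'E'
from arc import *
st=monitor.state(); print(st['tool_pos'],st['gripper_width'],st['contact_force'])
p=st['tool_pos']; yaw=-.082
H=p[:2]+.19*np.array([np.cos(yaw),np.sin(yaw)]); print('hinge',H,'off',.08-p[2])
arc(yaw,H,[0,.1,.2,.3,.4,.5,.6,.7,.8,.9,1.0],off=.08-p[2])
E
```

```text
[0.44428405 0.03249316 0.06570461] 0.11387698302133957 [-4.83704759 -1.4267946   0.27201991]
hinge [0.63364563 0.01693061] off 0.01429539115751817
0 [0. 0. 0.]
0.1 [ 0.    0.09 -1.9 ]
0.2 [ 0.    0.36 -3.78]
0.3 [ 0.    0.82 -5.62]
0.4 [ 0.    1.46 -7.41]
0.5 [-0.    2.28 -9.12]
0.6 [ -0.     3.26 -10.74]
0.7 [ -0.     4.41 -12.26]
0.8 [ -0.     5.69 -13.66]
0.9 [ -0.     7.11 -14.92]
1.0 [ -0.     8.65 -16.03]
```

Call:
play_rows([
  {"dx":0,"dy":0.1,"dz":-1.9,"rx":0,"ry":0,"rz":0,"claw":1},
  {"dx":0,"dy":0.36,"dz":-3.78,"rx":0,"ry":0,"rz":0,"claw":1},
  {"dx":0,"dy":0.82,"dz":-5.62,"rx":0,"ry":0,"rz":0,"claw":1},
  {"dx":0,"dy":1.46,"dz":-7.41,"rx":0,"ry":0,"rz":0,"claw":1},
  {"dx":0,"dy":2.28,"dz":-9.12,"rx":0,"ry":0,"rz":0,"claw":1},
])

```text
time: 7.1
tool_pos: [0.4665, 0.0306, 0.1569]
tool_rot: [-0.003, 0.735, 0.678, -0.003]
contact_force: [1.0, -1.6, -7.1]
gripper_width: 0.112
```

Run:
```python
from arc import *
st=monitor.state(); p=st['tool_pos'];print(p,st['gripper_width'],st['contact_force'])
H=[.6336,.0169]; b=p+[0,0,.0143]; print(np.arctan2(b[2]-.08,np.hypot(*(b[:2]-H))), np.hypot(b[2]-.08,np.hypot(*(b[:2]-H))))
arc(-.082,H,[.6,.7,.8,.9,1,1.1,1.2],off=.0143)
```

```text
[0.46652288 0.03063351 0.1569352 ] 0.11234966813328173 [ 1.03254717 -1.57700668 -7.13855109]
0.49840317199364104 0.19085920515776203
0.6 [-0.    1.07 -1.61]
0.7 [-0.    2.21 -3.13]
0.8 [-0.    3.49 -4.53]
0.9 [-0.    4.91 -5.8 ]
1 [-0.01  6.45 -6.91]
1.1 [-0.01  8.09 -7.87]
1.2 [-0.01  9.81 -8.66]
```

Call:
play_rows([
  {"dx":0,"dy":1.07,"dz":-1.61,"rx":0,"ry":0,"rz":0,"claw":1},
  {"dx":0,"dy":2.21,"dz":-3.13,"rx":0,"ry":0,"rz":0,"claw":1},
  {"dx":0,"dy":3.49,"dz":-4.53,"rx":0,"ry":0,"rz":0,"claw":1},
  {"dx":0,"dy":4.91,"dz":-5.8,"rx":0,"ry":0,"rz":0,"claw":1},
  {"dx":0,"dy":6.45,"dz":-6.91,"rx":0,"ry":0,"rz":0,"claw":1},
])

```text
time: 7.6
tool_pos: [0.5294, 0.0254, 0.2286]
tool_rot: [-0.005, 0.735, 0.678, -0.005]
contact_force: [-13.9, 0.2, 9.1]
gripper_width: 0.114
```

Run:
```python
from arc import *
st=monitor.state(); p=st['tool_pos'];print(p,st['gripper_width'],st['contact_force'])
H=[.6336,.0169]; b=p+[0,0,.0143]; print(np.arctan2(b[2]-.08,np.hypot(*(b[:2]-H))), np.hypot(b[2]-.08,np.hypot(*(b[:2]-H))))
arc(-.082,H,[1.1,1.2,1.3,1.4,1.5,1.6,1.7,1.75,1.8],off=.0143)
```

```text
[0.52938624 0.02537168 0.22856403] 0.114303642432068 [-13.92829361   0.19682202   9.05109349]
1.0000707040211674 0.19353803144388917
1.1 [ 0.01  1.83 -0.67]
1.2 [ 0.    3.55 -1.47]
1.3 [ 0.    5.34 -2.1 ]
1.4 [-0.    7.19 -2.54]
1.5 [-0.    9.07 -2.8 ]
1.6 [-1.000e-02  1.097e+01 -2.860e+00]
1.7 [-1.000e-02  1.287e+01 -2.740e+00]
1.75 [-1.000e-02  1.381e+01 -2.610e+00]
1.8 [-1.000e-02  1.474e+01 -2.430e+00]
```

Run:
```python
from h import *
st,im=snap('scene','s5'); print(st['contact_force'],st['tool_pos']); crop(im,160,480,60,300,2.5,'c6')
st,im=snap('wrist','w5')
```

```text
[-13.92829361   0.19682202   9.05109349] [0.52938624 0.02537168 0.22856403]
```

View pics/c6.png

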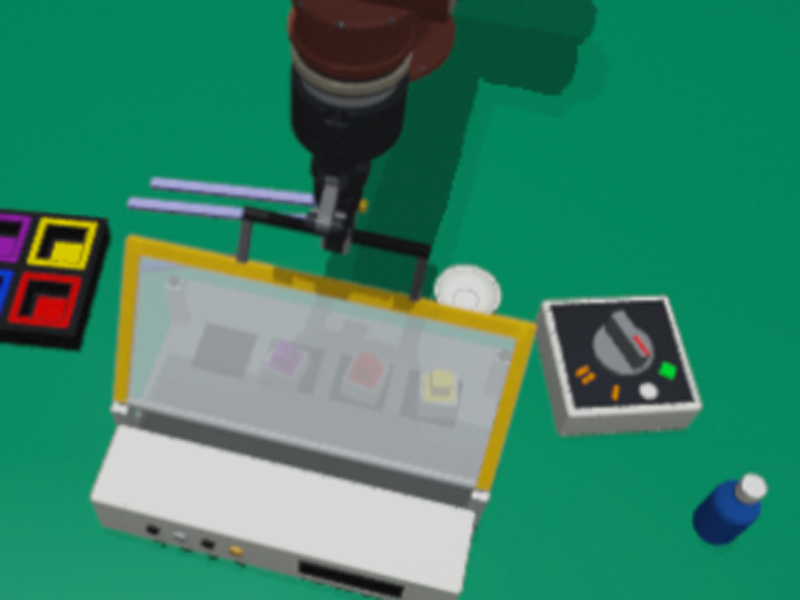

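View pics/w5.png

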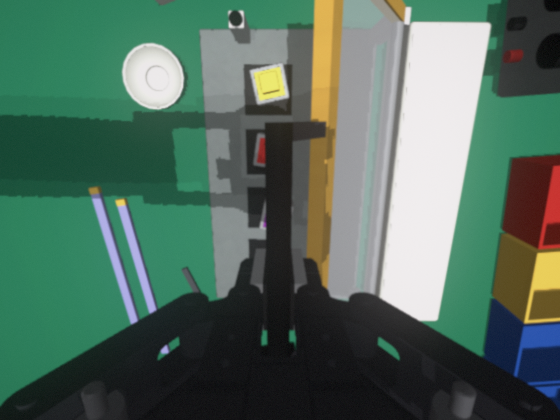

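Call:
play_rows([
  {"dx":0,"dy":1.8,"dz":-0.85,"rx":0,"ry":0,"rz":0,"claw":1},
  {"dx":0,"dy":3.55,"dz":-1.65,"rx":0,"ry":0,"rz":0,"claw":1},
  {"dx":0,"dy":5.34,"dz":-2.3,"rx":0,"ry":0,"rz":0,"claw":1},
  {"dx":0,"dy":7.19,"dz":-2.75,"rx":0,"ry":0,"rz":0,"claw":1},
  {"dx":0,"dy":9.07,"dz":-3,"rx":0,"ry":0,"rz":0,"claw":1},
])

```text
time: 8.2
tool_pos: [0.6237, 0.0175, 0.2629]
tool_rot: [-0.001, 0.735, 0.678, -0.002]
contact_force: [-5.5, -1.7, 0.8]
gripper_width: 0.109
```

Run:
```python
from arc import *
st=monitor.state(); p=st['tool_pos'];print(p,st['gripper_width'],st['contact_force'])
H=[.6336,.0169]; b=p+[0,0,.0115]; print(np.arctan2(b[2]-.08,H[0]-b[0]), np.hypot(b[2]-.08,np.hypot(*(b[:2]-H))))
arc(-.082,H,[1.6,1.7,1.75,1.8],off=.0115)
```

```text
[0.62370745 0.01749981 0.26286252] 0.10938938601544253 [-5.4645982  -1.6899229   0.76022814]
1.519942808716055 0.194615035287486
1.6 [0.02 1.55 0.44]
1.7 [0.02 3.44 0.58]
1.75 [0.02 4.38 0.72]
1.8 [0.02 5.31 0.9 ]
```

Call:
play_rows([
  {"dx":0,"dy":1.5,"dz":0.1,"rx":0,"ry":0,"rz":0,"claw":1},
  {"dx":0,"dy":3,"dz":0.4,"rx":0,"ry":0,"rz":0,"claw":1},
  {"dx":0,"dy":4.2,"dz":0.5,"rx":0,"ry":0,"rz":0,"claw":1},
  {"dx":0,"dy":5,"dz":0.7,"rx":0,"ry":0,"rz":0,"claw":1},
  {"dx":0,"dy":5.3,"dz":0.7,"rx":0,"ry":0,"rz":0,"claw":1},
])

```text
time: 8.7
tool_pos: [0.668, 0.0138, 0.2602]
tool_rot: [-0.01, 0.735, 0.678, -0.012]
contact_force: [-48.5, 1.3, 25.7]
gripper_width: 0.104
```

Run:
```python
from arc import *
st=monitor.state(); p=st['tool_pos'];print(p,st['gripper_width'],st['contact_force'])
H=[.6336,.0169]; print(np.arccos((H[0]-p[0])/.19))
arc(-.082,H,[1.75,1.8],off=.008)
```

```text
[0.66803379 0.0138246  0.26018786] 0.10367187233315155 [-48.5026479    1.26074856  25.6890816 ]
1.753033810887533
1.75 [ 0.02 -0.07  0.13]
1.8 [0.02 0.87 0.29]
```

Call:
play_rows([
  {"dx":0,"dy":0,"dz":0,"rx":0,"ry":0,"rz":0,"claw":1},
  {"dx":0,"dy":0,"dz":0,"rx":0,"ry":0,"rz":0,"claw":0.9},
  {"dx":0,"dy":0,"dz":0,"rx":0,"ry":0,"rz":0,"claw":0.6},
  {"dx":0,"dy":0,"dz":0,"rx":0,"ry":0,"rz":0,"claw":0.5},
])

```text
time: 9.1
tool_pos: [0.6692, 0.0139, 0.2612]
tool_rot: [-0.009, 0.735, 0.678, -0.01]
contact_force: [-0.2, -0.3, 0.5]
gripper_width: 0.44
```

Call:
play_rows([
  {"dx":0,"dy":0,"dz":-2,"rx":0,"ry":0,"rz":0,"claw":0.5},
  {"dx":0,"dy":0,"dz":-5,"rx":0,"ry":0,"rz":0,"claw":0.4},
  {"dx":0,"dy":-3,"dz":-7,"rx":0,"ry":0,"rz":0,"claw":0.2},
  {"dx":0,"dy":-7,"dz":-7,"rx":0,"ry":0,"rz":0,"claw":0.2},
  {"dx":0,"dy":-11,"dz":-7,"rx":0,"ry":0,"rz":0,"claw":0.2},
])

```text
time: 9.6
tool_pos: [0.5618, 0.0228, 0.3362]
tool_rot: [-0.008, 0.735, 0.678, -0.008]
contact_force: [-0.0, -0.6, 0.5]
gripper_width: 0.794
```

Run:
```python
from h import *
st=monitor.state();print(st['tool_pos'],st['contact_force'],st['joint_pos'].round(2))
move([.45,.05,.27],down(-.08))
```

```text
[0.56177145 0.02277562 0.33622217] [-0.02960301 -0.56002669  0.51021109] [-0.09 -0.12  1.61 -0.    1.67 -0.01]
d cm [  1.83 -11.21   6.87] r [-0.0224  0.002  -0.0001] n>= 2.7
```

Call:
play_rows([
  {"dx":0.6,"dy":-4,"dz":0,"rx":-0.02,"ry":0,"rz":0,"claw":0.2},
  {"dx":1.2,"dy":-8,"dz":2,"rx":-0.022,"ry":0,"rz":0,"claw":0.2},
  {"dx":1.8,"dy":-11.2,"dz":5,"rx":-0.022,"ry":0,"rz":0,"claw":0.2},
  {"dx":1.8,"dy":-11.2,"dz":6.9,"rx":-0.022,"ry":0,"rz":0,"claw":0.2},
  {"dx":1.8,"dy":-11.2,"dz":6.9,"rx":-0.022,"ry":0,"rz":0,"claw":0.2},
])

```text
time: 10.1
tool_pos: [0.4486, 0.0501, 0.2674]
tool_rot: [-0.0, 0.735, 0.678, -0.002]
contact_force: [-0.1, 0.9, -0.1]
gripper_width: 0.799
```

Run:
```python
from h import *
st,im=snap('scene','s6'); crop(im,160,480,60,300,2.5,'c7')
st,im=snap('wrist','w6');print(st['tool_pos'],st['tool_rot'])
```

```text
[0.449946   0.04981453 0.26952447] [ 6.24639938e-04  7.34744348e-01  6.78343527e-01 -6.42212552e-04]
```

View pics/c7.png

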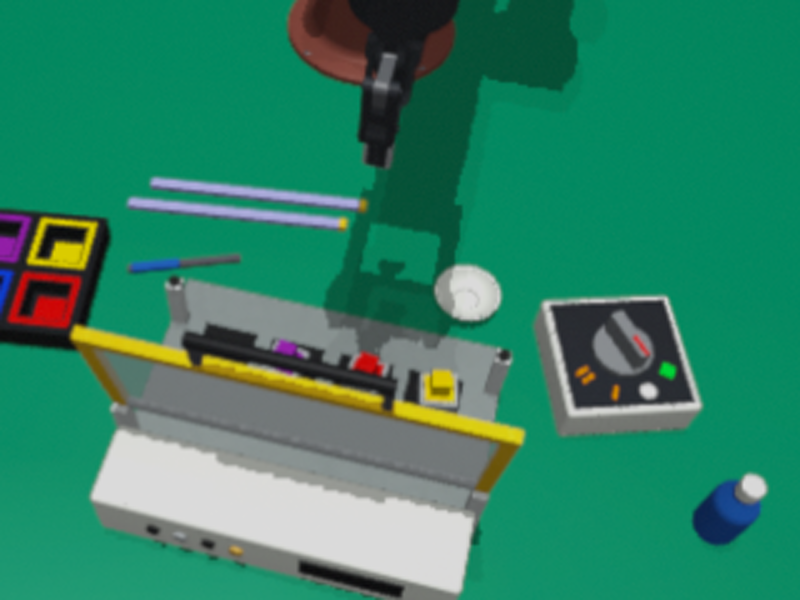

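View pics/w6.png

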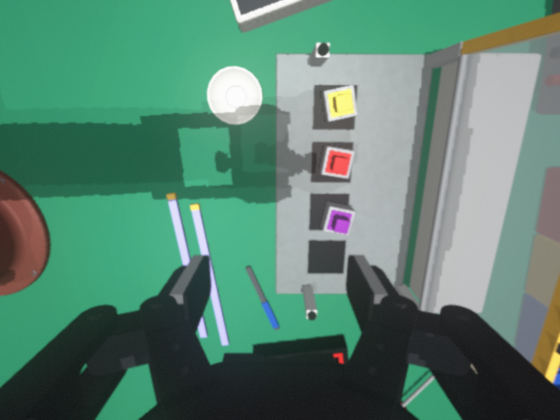

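```bash
cat > blk.py <<'E'
from h import *
HUE=dict(red=((0,6),(174,180)),yellow=((20,34),),violet=((138,165),),blue=((105,125),))
def block(n,im,st,col,rr=None,zt=.052,amin=60):
    """grip top: colour mask -> minAreaRect; top face at zt"""
    h=cv2.cvtColor(im,cv2.COLOR_BGR2HSV); m=np.zeros(im.shape[:2],np.uint8)
    for a,b in HUE[col]: m|=cv2.inRange(h,(a,120,60),(b,255,255))
    if rr: o=np.zeros_like(m); o[rr[2]:rr[3],rr[0]:rr[1]]=m[rr[2]:rr[3],rr[0]:rr[1]]; m=o
    k,l,s,c=cv2.connectedComponentsWithStats(m); out=[]
    for i in range(1,k):
        if s[i,4]<amin: continue
        cs,_=cv2.findContours((l==i).astype(np.uint8),cv2.RETR_EXTERNAL,cv2.CHAIN_APPROX_NONE)
        b=cv2.boxPoints(cv2.minAreaRect(np.vstack(cs)))
        P=onplane(n,b,zt,st); e=P[1]-P[0]; a=np.arctan2(e[1],e[0])%(np.pi/2)
        out.append((P.mean(0).round(4),round(float(a),3),np.linalg.norm(P[1]-P[0]).round(4),np.linalg.norm(P[2]-P[1]).round(4),b.mean(0).round(1),s[i,4]))
    return out
E
python3 - <<'E'
from blk import *
im=cv2.imread('pics/w6.png'); st=monitor.state()
for c in ('yellow','red','violet'):
    for o in block('wrist',im,st,c,(300,380,70,250)): print(c,o)
crop(im,290,390,70,290,3.5,'c8')
E
```

```text
yellow (array([0.5298, 0.1312, 0.052 ]), 0.056, np.float64(0.0216), np.float64(0.0217), array([341. , 102.6], dtype=float32), np.int32(230))
red (array([0.5245, 0.0633, 0.052 ]), 1.338, np.float64(0.0256), np.float64(0.0252), array([337.8, 162.6], dtype=float32), np.int32(445))
violet (array([ 0.5242, -0.0119,  0.052 ]), 1.306, np.float64(0.0257), np.float64(0.0249), array([338.9, 221.5], dtype=float32), np.int32(321))
```

View pics/c8.png

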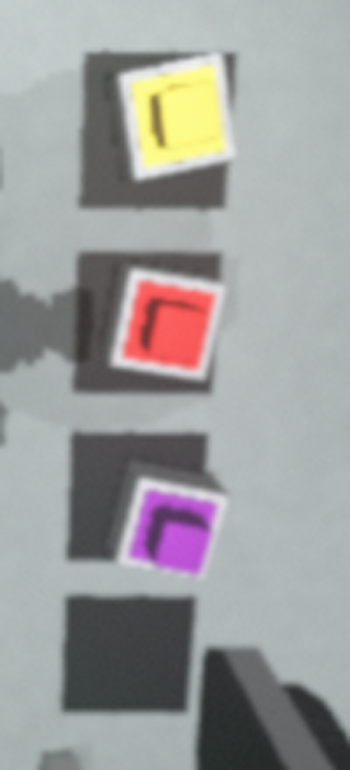

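Run:
```python
from h import *
move([.523,-.012,.15],down(-.265))
```

```text
d cm [-5.55  7.65 12.13] r [0.0022 0.0016 0.185 ] n>= 3.1
```

Call:
play_rows([
  {"dx":-1.5,"dy":2,"dz":3,"rx":0,"ry":0,"rz":0.06,"claw":0.3},
  {"dx":-3,"dy":4,"dz":6,"rx":0,"ry":0,"rz":0.12,"claw":0.3},
  {"dx":-4.5,"dy":6,"dz":9,"rx":0,"ry":0,"rz":0.18,"claw":0.3},
  {"dx":-5.5,"dy":7.6,"dz":12,"rx":0,"ry":0,"rz":0.185,"claw":0.3},
  {"dx":-5.5,"dy":7.6,"dz":12,"rx":0,"ry":0,"rz":0.185,"claw":0.3},
])

```text
time: 10.7
tool_pos: [0.5227, -0.0128, 0.1482]
tool_rot: [-0.001, 0.795, 0.607, -0.002]
contact_force: [-0.4, -0.0, -0.5]
gripper_width: 0.702
```

Run:
```python
from blk import *
st,im=snap('wrist','w7'); print(st['tool_pos'])
for o in block('wrist',im,st,'violet',None): print(o)
crop(im,180,380,100,300,3,'c9')
```

```text
[ 0.52272336 -0.01277027  0.14816428]
(array([ 0.5268, -0.0123,  0.052 ]), 1.304, np.float64(0.0237), np.float64(0.0251), array([282.5, 206.5], dtype=float32), np.int32(874))
```

View pics/c9.png

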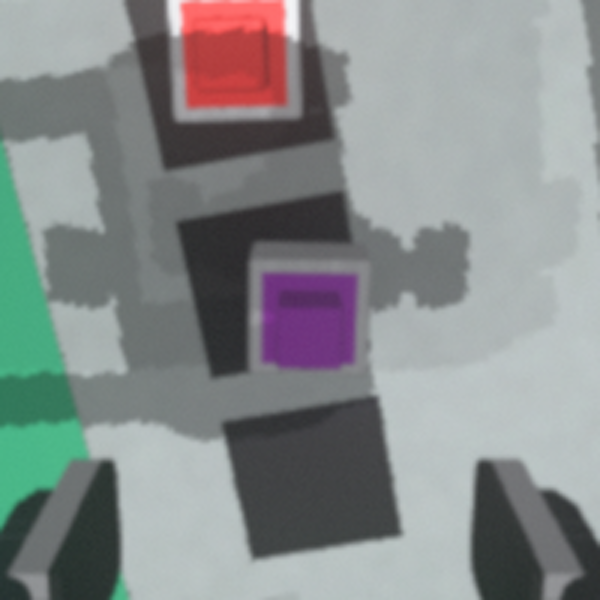

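Run:
```python
from blk import *
st=monitor.state(); im=cv2.imread('pics/w7.png')
print(block('wrist',im,st,'violet',None,zt=.032)[0])
# white border outline: lines
P=onplane('wrist',[[263.3,186.7],[302.7,186.7],[302.5,225],[263,225]],.032,st);print(P.mean(0),np.linalg.norm(np.diff(P,axis=0),axis=1))
c=.5*(P.mean(0)+block('wrist',im,st,'violet',None,zt=.032)[0][0])
print(c);move([c[0],c[1],.034],down(-.266))
```

```text
(array([ 0.526 , -0.0184,  0.032 ]), 1.304, np.float64(0.0259), np.float64(0.0274), array([282.5, 206.5], dtype=float32), np.int32(874))
[ 0.52647477 -0.017991    0.032     ] [0.03497285 0.03619537 0.03645324]
[ 0.52623738 -0.0181955   0.032     ]
d cm [-0.48  0.46 11.66] r [-0.0003  0.0015 -0.0004] n>= 2.3
```

Call:
play_rows([
  {"dx":-0.2,"dy":0.2,"dz":4,"rx":0,"ry":0,"rz":0,"claw":0.5},
  {"dx":-0.5,"dy":0.5,"dz":7,"rx":0,"ry":0,"rz":0,"claw":0.5},
  {"dx":-0.5,"dy":0.5,"dz":9.5,"rx":0,"ry":0,"rz":0,"claw":0.5},
  {"dx":-0.5,"dy":0.5,"dz":10.8,"rx":0,"ry":0,"rz":0,"claw":0.5},
  {"dx":-0.5,"dy":0.5,"dz":11.2,"rx":0,"ry":0,"rz":0,"claw":0.5},
])

```text
time: 11.25
tool_pos: [0.5272, -0.0182, 0.0393]
tool_rot: [0.001, 0.795, 0.607, -0.0]
contact_force: [0.5, 0.0, 0.0]
gripper_width: 0.497
```

Run:
```python
from blk import *
print(monitor.state()['tool_pos'])
move([.5265,-.018,.035],down(-.266))
```

```text
[ 0.52723556 -0.01820295  0.03926707]
d cm [ 0.   -0.08  0.43] r [0.0004 0.0013 0.0001] n>= 0.1
```

Call:
play_rows([
  {"dx":0,"dy":-0.08,"dz":0.35,"rx":0,"ry":0,"rz":0,"claw":0.5},
  {"dx":0,"dy":-0.08,"dz":0.4,"rx":0,"ry":0,"rz":0,"claw":0.7},
  {"dx":0,"dy":-0.08,"dz":0.4,"rx":0,"ry":0,"rz":0,"claw":0.9},
  {"dx":0,"dy":-0.08,"dz":0.4,"rx":0,"ry":0,"rz":0,"claw":1},
  {"dx":0,"dy":-0.08,"dz":0.4,"rx":0,"ry":0,"rz":0,"claw":1},
])

```text
time: 11.75
tool_pos: [0.5275, -0.018, 0.0369]
tool_rot: [0.001, 0.795, 0.607, 0.0]
contact_force: [-1.1, 1.5, 6.1]
gripper_width: 0.188
```

Call:
play_rows([
  {"dx":0,"dy":0,"dz":0,"rx":0,"ry":0,"rz":0,"claw":1},
  {"dx":0,"dy":0,"dz":-2,"rx":0,"ry":0,"rz":0,"claw":1},
  {"dx":0,"dy":0,"dz":-5,"rx":0,"ry":0,"rz":0,"claw":1},
  {"dx":0,"dy":0,"dz":-9,"rx":0,"ry":0,"rz":0,"claw":1},
  {"dx":0,"dy":0,"dz":-12,"rx":0,"ry":0,"rz":0,"claw":1},
])

```text
time: 12.25
tool_pos: [0.5273, -0.018, 0.1584]
tool_rot: [0.002, 0.795, 0.607, 0.001]
contact_force: [-0.1, 0.4, -0.9]
gripper_width: 0.193
```

Run:
```python
from blk import *
st,im=snap('wrist','w8'); print(st['gripper_width'],st['contact_force'],st['tool_pos'])
move([.43,-.343,.16],down(.062))
```

```text
0.1933989704936134 [-0.13801096  0.4463857  -0.90485602] [ 0.52731596 -0.01796924  0.15841377]
d cm [-33.95  -1.17   0.42] r [ 0.0125  0.0021 -0.3278] n>= 6.8
```

View pics/w8.png

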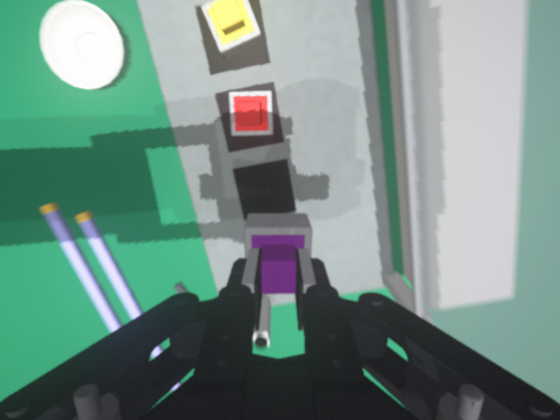

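Run:
```python
from blk import *
move([.46,-.40,.17],down(.062))
```

```text
d cm [-38.67   3.23  -0.52] r [ 0.0125  0.0021 -0.3278] n>= 7.8
```

Call:
play_rows([
  {"dx":-4,"dy":0.3,"dz":-1,"rx":0,"ry":0,"rz":-0.06,"claw":1},
  {"dx":-8,"dy":0.6,"dz":-1,"rx":0,"ry":0,"rz":-0.12,"claw":1},
  {"dx":-12,"dy":0.9,"dz":-1,"rx":0,"ry":0,"rz":-0.18,"claw":1},
  {"dx":-16,"dy":1.2,"dz":-1,"rx":0,"ry":0,"rz":-0.24,"claw":1},
  {"dx":-20,"dy":1.6,"dz":-1,"rx":0,"ry":0,"rz":-0.3,"claw":1},
])

```text
time: 12.8
tool_pos: [0.4923, -0.2169, 0.1735]
tool_rot: [0.005, 0.694, 0.72, 0.003]
contact_force: [0.8, 0.1, -1.9]
gripper_width: 0.191
```

Run:
```python
from blk import *
move([.46,-.40,.17],down(.062))
```

```text
d cm [-18.18  -3.9    0.37] r [ 0.0114  0.0034 -0.0253] n>= 3.7
```

Call:
play_rows([
  {"dx":-4.5,"dy":-1,"dz":0,"rx":0.005,"ry":0,"rz":-0.02,"claw":1},
  {"dx":-9,"dy":-2,"dz":0,"rx":0.011,"ry":0,"rz":-0.025,"claw":1},
  {"dx":-13.5,"dy":-3,"dz":0.3,"rx":0.011,"ry":0,"rz":-0.025,"claw":1},
  {"dx":-18.2,"dy":-3.9,"dz":0.3,"rx":0.011,"ry":0,"rz":-0.025,"claw":1},
  {"dx":-18.2,"dy":-3.9,"dz":0.3,"rx":0.011,"ry":0,"rz":-0.025,"claw":1},
])

```text
time: 13.3
tool_pos: [0.4581, -0.405, 0.1695]
tool_rot: [0.001, 0.687, 0.727, -0.002]
contact_force: [0.0, 1.8, -1.2]
gripper_width: 0.195
```

Run:
```python
from blk import *
st,im=snap('wrist','w9'); print(st['tool_pos'],st['tool_rot'])
for c in ('red','blue','yellow','violet'):
    for o in block('wrist',im,st,c,zt=.03,amin=300): print(c,o)
```

```text
[ 0.45813809 -0.40498527  0.16949173] [ 0.0014593   0.6870009   0.72665227 -0.00203047]
red (array([ 0.4999, -0.2679,  0.03  ]), 0.058, np.float64(0.0616), np.float64(0.0574), array([337.,  38.], dtype=float32), np.int32(2998))
red (array([ 0.4959, -0.2701,  0.03  ]), 0.057, np.float64(0.0297), np.float64(0.0295), array([332. ,  41.5], dtype=float32), np.int32(1426))
red (array([ 0.5989, -0.4015,  0.03  ]), 0.894, np.float64(0.0801), np.float64(0.0251), array([423.7, 198.2], dtype=float32), np.int32(2038))
blue (array([ 0.5038, -0.3396,  0.03  ]), 0.057, np.float64(0.0621), np.float64(0.0642), array([332.5, 126.5], dtype=float32), np.int32(2456))
blue (array([ 0.4996, -0.3382,  0.03  ]), 0.057, np.float64(0.0302), np.float64(0.0306), array([328. , 125.5], dtype=float32), np.int32(1137))
yellow (array([ 0.4221, -0.2722,  0.03  ]), 1.563, np.float64(0.0573), np.float64(0.0552), array([244.,  38.], dtype=float32), np.int32(1627))
violet (array([ 0.4301, -0.3428,  0.03  ]), 0.055, np.float64(0.0596), np.float64(0.0603), array([251. , 125.5], dtype=float32), np.int32(1664))
violet (array([ 0.4323, -0.3419,  0.03  ]), 0.055, np.float64(0.0276), np.float64(0.0288), array([253.5, 125.5], dtype=float32), np.int32(975))
violet (array([ 0.4622, -0.4803,  0.03  ]), 0.056, np.float64(0.0504), np.float64(0.0648), array([278., 264.], dtype=float32), np.int32(2090))
```

View pics/w9.png

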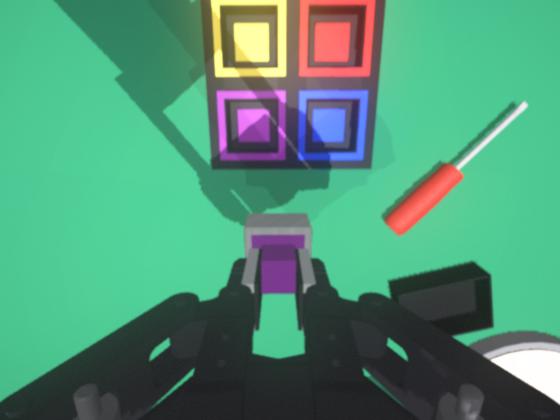

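Run:
```python
from blk import *
move([.43,-.343,.08],down(.058))
```

```text
d cm [ 6.11 -2.53  8.92] r [-0.0006  0.0024 -0.0004] n>= 2.2
```

Call:
play_rows([
  {"dx":2,"dy":-0.8,"dz":1.5,"rx":0,"ry":0,"rz":0,"claw":1},
  {"dx":4,"dy":-1.7,"dz":3,"rx":0,"ry":0,"rz":0,"claw":1},
  {"dx":6.1,"dy":-2.5,"dz":6,"rx":0,"ry":0,"rz":0,"claw":1},
  {"dx":6.1,"dy":-2.5,"dz":8.5,"rx":0,"ry":0,"rz":0,"claw":1},
  {"dx":6.1,"dy":-2.5,"dz":8.9,"rx":0,"ry":0,"rz":0,"claw":1},
])

```text
time: 13.85
tool_pos: [0.428, -0.3391, 0.0757]
tool_rot: [-0.003, 0.686, 0.728, -0.001]
contact_force: [-0.6, -0.4, -1.4]
gripper_width: 0.195
```

Run:
```python
from blk import *
st,im=snap('wrist','w10'); print(st['tool_pos'])
move([.43,-.343,.043],down(.058))
```

```text
[ 0.42800188 -0.33913983  0.07569661]
d cm [-0.27  0.1   3.42] r [-0.0042 -0.0019  0.0009] n>= 0.7
```

View pics/w10.png

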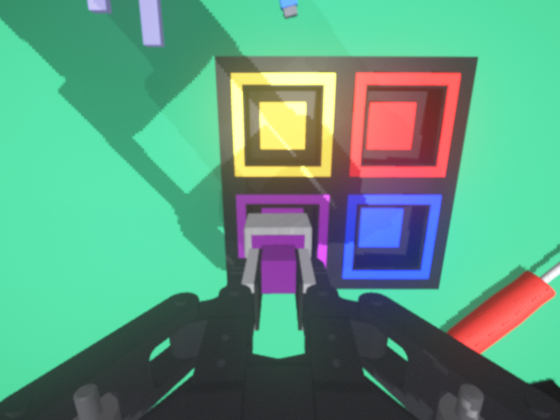

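Call:
play_rows([
  {"dx":-0.2,"dy":0.1,"dz":0,"rx":0,"ry":0,"rz":0,"claw":1},
  {"dx":-0.27,"dy":0.1,"dz":0,"rx":0,"ry":0,"rz":0,"claw":1},
  {"dx":-0.27,"dy":0.1,"dz":0,"rx":0,"ry":0,"rz":0,"claw":1},
])

```text
time: 14.2
tool_pos: [0.431, -0.3442, 0.0788]
tool_rot: [-0.001, 0.686, 0.728, -0.001]
contact_force: [0.2, -0.6, -1.3]
gripper_width: 0.191
```

Run:
```python
from blk import *
move([.43,-.343,.043],down(.058)); print(monitor.state()['tool_pos'])
```

```text
d cm [ 0.12 -0.09  3.58] r [-0.0024  0.0002  0.0007] n>= 0.7
[ 0.43102303 -0.34417056  0.07879566]
```

Call:
play_rows([
  {"dx":0.1,"dy":-0.1,"dz":0.5,"rx":0,"ry":0,"rz":0,"claw":1},
  {"dx":0.1,"dy":-0.1,"dz":1.2,"rx":0,"ry":0,"rz":0,"claw":1},
  {"dx":0.1,"dy":-0.1,"dz":2,"rx":0,"ry":0,"rz":0,"claw":1},
  {"dx":0.1,"dy":-0.1,"dz":2.8,"rx":0,"ry":0,"rz":0,"claw":1},
  {"dx":0.1,"dy":-0.1,"dz":3.4,"rx":0,"ry":0,"rz":0,"claw":1},
])

```text
time: 14.7
tool_pos: [0.4294, -0.3427, 0.0433]
tool_rot: [-0.002, 0.686, 0.728, -0.001]
contact_force: [-0.3, -0.4, -0.9]
gripper_width: 0.192
```

Run:
```python
from blk import *
st=monitor.state(); print(st['tool_pos'],st['contact_force'])
move([.43,-.343,.042],down(.058));
```

```text
[ 0.42936803 -0.34271977  0.04333165] [-0.28592352 -0.43046077 -0.86080345]
d cm [-0.03  0.06  0.13] r [-0.0035 -0.0011  0.0007] n>= 0.0
```

Bottom is inside the pocket with no contact. Settle the last bit and release.

Call:
play_rows([
  {"dx":0,"dy":0,"dz":0.15,"rx":0,"ry":0,"rz":0,"claw":1},
  {"dx":0,"dy":0,"dz":0.2,"rx":0,"ry":0,"rz":0,"claw":1},
  {"dx":0,"dy":0,"dz":0.2,"rx":0,"ry":0,"rz":0,"claw":0.7},
  {"dx":0,"dy":0,"dz":0.2,"rx":0,"ry":0,"rz":0,"claw":0.5},
  {"dx":0,"dy":0,"dz":0.2,"rx":0,"ry":0,"rz":0,"claw":0.4},
])

```text
time: 15.2
tool_pos: [0.4297, -0.343, 0.0418]
tool_rot: [-0.001, 0.686, 0.728, -0.001]
contact_force: [-0.6, -0.1, -0.5]
gripper_width: 0.594
```

Call:
play_rows([
  {"dx":0,"dy":0,"dz":-1.5,"rx":0,"ry":0,"rz":0,"claw":0.4},
  {"dx":0,"dy":0,"dz":-5,"rx":0,"ry":0,"rz":0,"claw":0.3},
  {"dx":0,"dy":0,"dz":-9,"rx":0,"ry":0,"rz":0,"claw":0.3},
  {"dx":0,"dy":0,"dz":-12,"rx":0,"ry":0,"rz":0,"claw":0.3},
  {"dx":0,"dy":0,"dz":-12,"rx":0,"ry":0,"rz":0,"claw":0.3},
])

```text
time: 15.7
tool_pos: [0.4328, -0.3458, 0.1697]
tool_rot: [0.005, 0.686, 0.728, -0.001]
contact_force: [1.4, -0.3, 0.0]
gripper_width: 0.697
```

Run:
```python
from blk import *
st,im=snap('wrist','w11'); print(st['tool_pos'])
for o in block('wrist',im,st,'violet',zt=.036,amin=200): print(o)
# red
move([.5,.0,.2],down(-.23)); move([.523,.063,.15],down(-.23));
```

```text
[ 0.43275604 -0.34582899  0.16973846]
(array([ 0.4304, -0.3418,  0.036 ]), 0.058, np.float64(0.0585), np.float64(0.0593), array([275. , 190.5], dtype=float32), np.int32(1436))
(array([ 0.4281, -0.3432,  0.036 ]), 0.057, np.float64(0.0251), np.float64(0.0263), array([272.5, 192.5], dtype=float32), np.int32(750))
d cm [33.99  8.86 -3.51] r [0.0031 0.0054 0.2888] n>= 7.1
d cm [40.17 11.51  1.46] r [0.0031 0.0054 0.2888] n>= 8.4
```

View pics/w11.png

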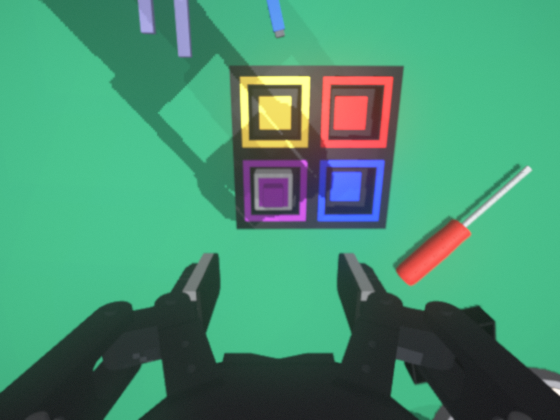

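Call:
play_rows([
  {"dx":4.8,"dy":1.2,"dz":-0.7,"rx":0,"ry":0,"rz":0.04,"claw":0.3},
  {"dx":9.6,"dy":2.5,"dz":-1.4,"rx":0,"ry":0,"rz":0.08,"claw":0.3},
  {"dx":14.4,"dy":3.8,"dz":-2,"rx":0,"ry":0,"rz":0.12,"claw":0.3},
  {"dx":19.2,"dy":5,"dz":-2.7,"rx":0,"ry":0,"rz":0.16,"claw":0.3},
  {"dx":24,"dy":6.3,"dz":-3.4,"rx":0,"ry":0,"rz":0.2,"claw":0.3},
])

```text
time: 16.25
tool_pos: [0.4795, -0.0996, 0.1985]
tool_rot: [0.002, 0.756, 0.655, -0.001]
contact_force: [1.4, 0.0, 0.3]
gripper_width: 0.698
```

Run:
```python
from blk import *
move([.523,.060,.15],down(-.23));
```

```text
d cm [16.44  2.02  4.78] r [0.002  0.0046 0.0865] n>= 3.4
```

Call:
play_rows([
  {"dx":4.2,"dy":0.5,"dz":0.5,"rx":0,"ry":0,"rz":0.04,"claw":0.3},
  {"dx":8.4,"dy":1,"dz":1.5,"rx":0,"ry":0,"rz":0.08,"claw":0.3},
  {"dx":12.6,"dy":1.5,"dz":3,"rx":0,"ry":0,"rz":0.087,"claw":0.3},
  {"dx":16.4,"dy":2,"dz":4.8,"rx":0,"ry":0.004,"rz":0.087,"claw":0.3},
  {"dx":16.4,"dy":2,"dz":4.8,"rx":0,"ry":0.004,"rz":0.087,"claw":0.3},
])

```text
time: 16.75
tool_pos: [0.5204, 0.0633, 0.1456]
tool_rot: [-0.002, 0.782, 0.623, -0.002]
contact_force: [-0.9, -0.6, -0.9]
gripper_width: 0.704
```

Call:
play_rows([
  {"dx":0,"dy":0,"dz":0,"rx":0,"ry":0,"rz":0,"claw":0.3},
])

```text
time: 16.85
tool_pos: [0.5198, 0.0638, 0.1446]
tool_rot: [-0.002, 0.782, 0.624, -0.003]
contact_force: [-0.0, 0.3, 0.1]
gripper_width: 0.699
```

Run:
```python
from blk import *
st,im=snap('wrist','w12'); print(st['tool_pos'],st['tool_rot'])
for o in block('wrist',im,st,'red',zt=.032,amin=200): print(o)
```

```text
[0.5197544  0.06382641 0.14461587] [-0.00234195  0.78163041  0.62373053 -0.00294026]
(array([0.5257, 0.0604, 0.032 ]), 1.349, np.float64(0.0261), np.float64(0.0276), array([286., 205.], dtype=float32), np.int32(939))
```

View pics/w12.png

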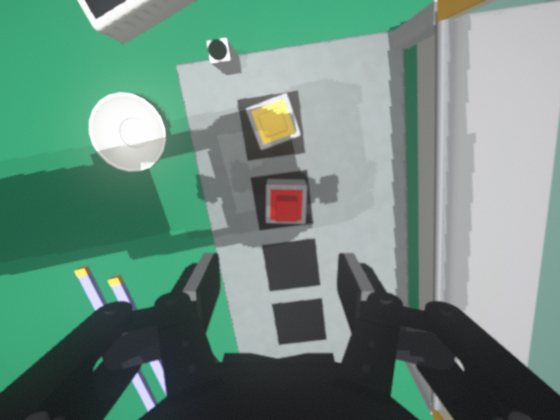

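Run:
```python
from blk import *
move([.526,.0605,.037],down(-.222));
```

```text
d cm [-0.14  0.81 10.72] r [-0.0083  0.0013 -0.0026] n>= 2.1
```

Call:
play_rows([
  {"dx":-0.1,"dy":0.5,"dz":3,"rx":-0.008,"ry":0,"rz":0,"claw":0.5},
  {"dx":-0.15,"dy":0.8,"dz":6,"rx":-0.008,"ry":0,"rz":0,"claw":0.5},
  {"dx":-0.15,"dy":0.8,"dz":8.5,"rx":-0.008,"ry":0,"rz":0,"claw":0.5},
  {"dx":-0.15,"dy":0.8,"dz":10,"rx":-0.008,"ry":0,"rz":0,"claw":0.5},
  {"dx":-0.15,"dy":0.8,"dz":10.3,"rx":-0.008,"ry":0,"rz":0,"claw":0.5},
])

```text
time: 17.4
tool_pos: [0.5244, 0.0596, 0.0393]
tool_rot: [-0.001, 0.782, 0.623, -0.002]
contact_force: [0.4, 0.7, -0.8]
gripper_width: 0.504
```

Run:
```python
from blk import *
print(monitor.state()['tool_pos'])
move([.526,.0605,.036],down(-.222));
```

```text
[0.52439939 0.05962592 0.03932831]
d cm [0.12 0.14 0.33] r [-0.0039  0.0021 -0.004 ] n>= 0.1
```

Call:
play_rows([
  {"dx":0.1,"dy":0.15,"dz":0.3,"rx":0,"ry":0,"rz":0,"claw":0.5},
  {"dx":0.1,"dy":0.15,"dz":0.3,"rx":0,"ry":0,"rz":0,"claw":0.7},
  {"dx":0.1,"dy":0.15,"dz":0.3,"rx":0,"ry":0,"rz":0,"claw":0.9},
  {"dx":0.1,"dy":0.15,"dz":0.3,"rx":0,"ry":0,"rz":0,"claw":1},
  {"dx":0.1,"dy":0.15,"dz":0.3,"rx":0,"ry":0,"rz":0,"claw":1},
])

```text
time: 17.9
tool_pos: [0.527, 0.0602, 0.0376]
tool_rot: [-0.0, 0.782, 0.623, -0.001]
contact_force: [-0.7, -1.1, 4.3]
gripper_width: 0.189
```

Call:
play_rows([
  {"dx":0,"dy":0,"dz":0,"rx":0,"ry":0,"rz":0,"claw":1},
  {"dx":0,"dy":0,"dz":-2,"rx":0,"ry":0,"rz":0,"claw":1},
  {"dx":0,"dy":0,"dz":-5,"rx":0,"ry":0,"rz":0,"claw":1},
  {"dx":0,"dy":0,"dz":-9,"rx":0,"ry":0,"rz":0,"claw":1},
  {"dx":0,"dy":0,"dz":-13,"rx":0,"ry":0,"rz":0,"claw":1},
])

```text
time: 18.4
tool_pos: [0.5262, 0.0606, 0.1676]
tool_rot: [-0.001, 0.782, 0.623, -0.002]
contact_force: [0.7, -0.9, -2.1]
gripper_width: 0.189
```

Run:
```python
from blk import *
print(monitor.state()['gripper_width'])
move([.498,-.30,.17],down(.058));
```

```text
0.18940633145229532
d cm [-35.77   5.32  -0.18] r [-0.0045  0.0016 -0.2837] n>= 7.2
```

Call:
play_rows([
  {"dx":-4.5,"dy":0.7,"dz":-1,"rx":0,"ry":0,"rz":-0.06,"claw":1},
  {"dx":-9,"dy":1.3,"dz":-1,"rx":0,"ry":0,"rz":-0.12,"claw":1},
  {"dx":-13.5,"dy":2,"dz":-1,"rx":0,"ry":0,"rz":-0.18,"claw":1},
  {"dx":-18,"dy":2.7,"dz":-1,"rx":0,"ry":0,"rz":-0.24,"claw":1},
  {"dx":-22.5,"dy":3.4,"dz":-1,"rx":0,"ry":0,"rz":-0.28,"claw":1},
])

```text
time: 18.9
tool_pos: [0.5082, -0.1677, 0.1773]
tool_rot: [-0.002, 0.687, 0.727, -0.002]
contact_force: [0.7, -0.9, -2.0]
gripper_width: 0.191
```

Run:
```python
from blk import *
move([.498,-.315,.16],down(.058));
```

```text
d cm [-14.65  -1.84   1.74] r [-0.0051  0.0005 -0.0015] n>= 3.0
```

Call:
play_rows([
  {"dx":-4.5,"dy":-0.6,"dz":0.5,"rx":0,"ry":0,"rz":0,"claw":1},
  {"dx":-9,"dy":-1.2,"dz":1,"rx":0,"ry":0,"rz":0,"claw":1},
  {"dx":-13,"dy":-1.8,"dz":1.7,"rx":0,"ry":0,"rz":0,"claw":1},
  {"dx":-14.6,"dy":-1.8,"dz":1.7,"rx":0,"ry":0,"rz":0,"claw":1},
  {"dx":-14.6,"dy":-1.8,"dz":1.7,"rx":0,"ry":0,"rz":0,"claw":1},
])

```text
time: 19.4
tool_pos: [0.4977, -0.316, 0.1594]
tool_rot: [-0.002, 0.688, 0.726, -0.002]
contact_force: [-0.0, -0.0, -2.2]
gripper_width: 0.193
```

Call:
play_rows([
  {"dx":0,"dy":0,"dz":0,"rx":0,"ry":0,"rz":0,"claw":1},
])

```text
time: 19.5
tool_pos: [0.4978, -0.3152, 0.1591]
tool_rot: [-0.003, 0.688, 0.726, -0.002]
contact_force: [-0.7, 0.1, -1.5]
gripper_width: 0.192
```

Run:
```python
from blk import *
st,im=snap('wrist','w13'); print(st['tool_pos'])
for c in ('red','yellow'):
    for o in block('wrist',im,st,c,zt=.03,amin=300): print(c,o)
move([.498,-.2668,.08],down(.06),st)
```

```text
[ 0.49777297 -0.31516395  0.15907083]
red (array([ 0.4979, -0.2669,  0.03  ]), 0.053, np.float64(0.0602), np.float64(0.0612), array([282., 145.], dtype=float32), np.int32(1985))
red (array([ 0.4983, -0.2653,  0.03  ]), 0.054, np.float64(0.0288), np.float64(0.0296), array([282.5, 144. ], dtype=float32), np.int32(1150))
red (array([ 0.5   , -0.3822,  0.03  ]), 0.056, np.float64(0.0494), np.float64(0.063), array([277.5, 262.5], dtype=float32), np.int32(2289))
red (array([ 0.6014, -0.3967,  0.03  ]), 0.882, np.float64(0.0753), np.float64(0.0269), array([376.9, 280.5], dtype=float32), np.int32(1422))
yellow (array([ 0.425 , -0.2717,  0.03  ]), 0.051, np.float64(0.0641), np.float64(0.0614), array([200., 146.], dtype=float32), np.int32(1358))
d cm [4.81 0.33 7.91] r [-0.0064 -0.002  -0.0063] n>= 1.9
```

View pics/w13.png

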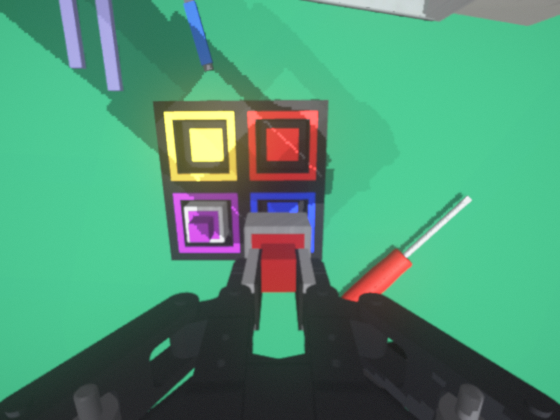

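Call:
play_rows([
  {"dx":2,"dy":0.2,"dz":1.5,"rx":-0.005,"ry":0,"rz":0,"claw":1},
  {"dx":4,"dy":0.3,"dz":3,"rx":-0.006,"ry":0,"rz":0,"claw":1},
  {"dx":4.8,"dy":0.3,"dz":6,"rx":-0.006,"ry":0,"rz":0,"claw":1},
  {"dx":4.8,"dy":0.3,"dz":7.9,"rx":-0.006,"ry":0,"rz":0,"claw":1},
  {"dx":4.8,"dy":0.3,"dz":7.9,"rx":-0.006,"ry":0,"rz":0,"claw":1},
])

```text
time: 20.05
tool_pos: [0.4955, -0.2633, 0.0765]
tool_rot: [-0.004, 0.687, 0.727, -0.0]
contact_force: [-0.5, 0.2, -1.9]
gripper_width: 0.196
```

Call:
play_rows([
  {"dx":0,"dy":0,"dz":0,"rx":0,"ry":0,"rz":0,"claw":1},
])

```text
time: 20.15
tool_pos: [0.4963, -0.2627, 0.0775]
tool_rot: [-0.004, 0.686, 0.727, 0.0]
contact_force: [-0.5, -0.5, -1.6]
gripper_width: 0.193
```

Run:
```python
from blk import *
st=monitor.state(); print(st['tool_pos'],st['contact_force'])
move([.498,-.2668,.043],down(.058),st)
```

```text
[ 0.4962891  -0.26267428  0.07751352] [-0.47690882 -0.48220179 -1.57547424]
d cm [-0.44  0.16  3.45] r [-0.0051 -0.0056  0.0002] n>= 0.7
```

Call:
play_rows([
  {"dx":-0.3,"dy":0.15,"dz":0,"rx":-0.003,"ry":-0.005,"rz":0,"claw":1},
  {"dx":-0.4,"dy":0.15,"dz":0,"rx":-0.003,"ry":-0.005,"rz":0,"claw":1},
  {"dx":-0.4,"dy":0.15,"dz":0,"rx":-0.003,"ry":-0.005,"rz":0,"claw":1},
  {"dx":-0.4,"dy":0.15,"dz":0,"rx":-0.003,"ry":-0.005,"rz":0,"claw":1},
])

```text
time: 20.55
tool_pos: [0.4984, -0.2671, 0.0783]
tool_rot: [-0.0, 0.686, 0.727, -0.0]
contact_force: [-0.0, -0.4, -2.2]
gripper_width: 0.191
```

Run:
```python
from blk import *
st=monitor.state(); print(st['tool_pos'],st['contact_force'])
move([.498,-.2668,.043],down(.058),st)
```

```text
[ 0.49841732 -0.26710944  0.07830551] [-0.03848643 -0.40224627 -2.22088518]
d cm [ 0.03 -0.04  3.53] r [-0.001   0.0002 -0.0002] n>= 0.7
```

Call:
play_rows([
  {"dx":0,"dy":0,"dz":0.7,"rx":0,"ry":0,"rz":0,"claw":1},
  {"dx":0,"dy":0,"dz":1.4,"rx":0,"ry":0,"rz":0,"claw":1},
  {"dx":0,"dy":0,"dz":2.1,"rx":0,"ry":0,"rz":0,"claw":1},
  {"dx":0,"dy":0,"dz":2.8,"rx":0,"ry":0,"rz":0,"claw":1},
  {"dx":0,"dy":0,"dz":3.4,"rx":0,"ry":0,"rz":0,"claw":1},
])

```text
time: 21.05
tool_pos: [0.498, -0.2668, 0.0431]
tool_rot: [-0.001, 0.686, 0.727, -0.001]
contact_force: [-0.6, 0.2, -1.2]
gripper_width: 0.194
```

Call:
play_rows([
  {"dx":0,"dy":0,"dz":0.1,"rx":0,"ry":0,"rz":0,"claw":1},
  {"dx":0,"dy":0,"dz":0.2,"rx":0,"ry":0,"rz":0,"claw":1},
])

```text
time: 21.25
tool_pos: [0.4977, -0.2667, 0.0417]
tool_rot: [-0.002, 0.686, 0.727, -0.001]
contact_force: [-4.5, 2.5, 8.3]
gripper_width: 0.19
```

Floor contact felt; release and rise.

Call:
play_rows([
  {"dx":0,"dy":0,"dz":0,"rx":0,"ry":0,"rz":0,"claw":0.8},
  {"dx":0,"dy":0,"dz":0,"rx":0,"ry":0,"rz":0,"claw":0.5},
  {"dx":0,"dy":0,"dz":0,"rx":0,"ry":0,"rz":0,"claw":0.4},
  {"dx":0,"dy":0,"dz":0,"rx":0,"ry":0,"rz":0,"claw":0.4},
  {"dx":0,"dy":0,"dz":-1.5,"rx":0,"ry":0,"rz":0,"claw":0.4},
])

```text
time: 21.75
tool_pos: [0.4963, -0.2657, 0.055]
tool_rot: [-0.004, 0.686, 0.727, -0.001]
contact_force: [-1.7, -0.4, -0.6]
gripper_width: 0.599
```

Call:
play_rows([
  {"dx":0,"dy":0,"dz":-4,"rx":0,"ry":0,"rz":0,"claw":0.3},
  {"dx":-1,"dy":0,"dz":-8,"rx":0,"ry":0,"rz":0,"claw":0.3},
  {"dx":-3,"dy":0,"dz":-12,"rx":0,"ry":0,"rz":0,"claw":0.3},
  {"dx":-3,"dy":0,"dz":-12,"rx":0,"ry":0,"rz":0,"claw":0.3},
])

```text
time: 22.15
tool_pos: [0.5025, -0.3004, 0.1845]
tool_rot: [0.004, 0.687, 0.727, -0.001]
contact_force: [1.0, -0.6, 1.4]
gripper_width: 0.699
```

Run:
```python
from blk import *
st,im=snap('wrist','w14'); print(st['tool_pos'])
for c in ('red','violet'):
    for o in block('wrist',im,st,c,zt=.036,amin=300): print(c,o)
move([.527,.127,.15],down(0.06),st)
```

```text
[ 0.50253307 -0.30044402  0.18454773]
red (array([ 0.4979, -0.2658,  0.036 ]), 0.056, np.float64(0.0587), np.float64(0.0593), array([274.5, 156. ], dtype=float32), np.int32(1596))
red (array([ 0.4965, -0.2661,  0.036 ]), 0.056, np.float64(0.0265), np.float64(0.0268), array([273., 157.], dtype=float32), np.int32(817))
red (array([ 0.6152, -0.3725,  0.036 ]), 0.876, np.float64(0.0227), np.float64(0.0233), array([378.3, 262.7], dtype=float32), np.int32(403))
violet (array([ 0.4306, -0.3412,  0.036 ]), 0.055, np.float64(0.0611), np.float64(0.0595), array([205.5, 226. ], dtype=float32), np.int32(1311))
violet (array([ 0.428 , -0.3452,  0.036 ]), 0.055, np.float64(0.0265), np.float64(0.0311), array([203., 230.], dtype=float32), np.int32(706))
d cm [42.56  4.85  3.2 ] r [ 0.0045  0.0066 -0.0033] n>= 8.6
```

View pics/w14.png

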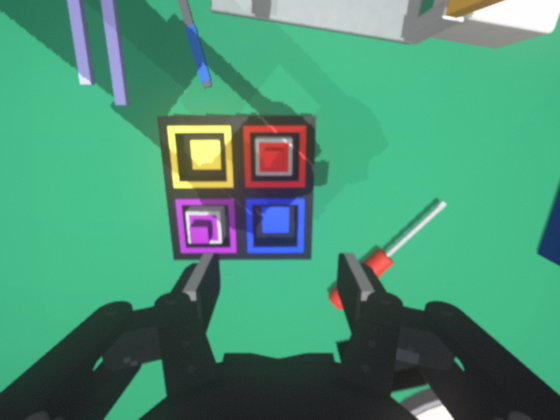

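Call:
play_rows([
  {"dx":4.8,"dy":0.5,"dz":-0.5,"rx":0,"ry":0,"rz":0,"claw":0.3},
  {"dx":9.6,"dy":1,"dz":-1,"rx":0,"ry":0,"rz":0,"claw":0.3},
  {"dx":14.4,"dy":1.6,"dz":-1.5,"rx":0,"ry":0,"rz":0,"claw":0.3},
  {"dx":19.2,"dy":2.2,"dz":-1.5,"rx":0,"ry":0,"rz":0,"claw":0.3},
  {"dx":24,"dy":2.7,"dz":-1.5,"rx":0,"ry":0,"rz":0,"claw":0.3},
])

```text
time: 22.7
tool_pos: [0.5136, -0.0552, 0.1948]
tool_rot: [0.001, 0.687, 0.727, -0.001]
contact_force: [1.3, -0.4, -0.4]
gripper_width: 0.7
```

Run:
```python
from blk import *
move([.527,.125,.15],down(0.056))
```

```text
d cm [17.92  2.36  4.44] r [-0.0004  0.0017  0.0006] n>= 3.7
```

Call:
play_rows([
  {"dx":4.6,"dy":0.6,"dz":0.5,"rx":0,"ry":0,"rz":0,"claw":0.3},
  {"dx":9.2,"dy":1.2,"dz":1.5,"rx":0,"ry":0,"rz":0,"claw":0.3},
  {"dx":13.8,"dy":1.8,"dz":3,"rx":0,"ry":0,"rz":0,"claw":0.3},
  {"dx":17.9,"dy":2.4,"dz":4.4,"rx":0,"ry":0,"rz":0,"claw":0.3},
  {"dx":17.9,"dy":2.4,"dz":4.4,"rx":0,"ry":0,"rz":0,"claw":0.3},
])

```text
time: 23.2
tool_pos: [0.5245, 0.129, 0.1469]
tool_rot: [-0.002, 0.685, 0.729, -0.003]
contact_force: [-0.5, -0.7, 0.1]
gripper_width: 0.704
```

Call:
play_rows([
  {"dx":0,"dy":0,"dz":0,"rx":0,"ry":0,"rz":0,"claw":0.3},
  {"dx":0,"dy":0,"dz":0,"rx":0,"ry":0,"rz":0,"claw":0.3},
])

```text
time: 23.4
tool_pos: [0.5238, 0.1287, 0.1462]
tool_rot: [-0.003, 0.685, 0.729, -0.003]
contact_force: [-0.4, -0.6, 0.2]
gripper_width: 0.704
```

Run:
```python
from blk import *
st,im=snap('wrist','w15'); print(st['tool_pos'])
for o in block('wrist',im,st,'yellow',zt=.032,amin=300): print(o)
```

```text
[0.52375057 0.12871594 0.14617102]
(array([0.7235, 0.1584, 0.032 ]), 1.479, np.float64(0.0217), np.float64(0.1037), array([509.2, 183.6], dtype=float32), np.int32(2309))
(array([0.5311, 0.1308, 0.032 ]), 0.064, np.float64(0.027), np.float64(0.0285), array([287.5, 200.5], dtype=float32), np.int32(950))
```

View pics/w15.png

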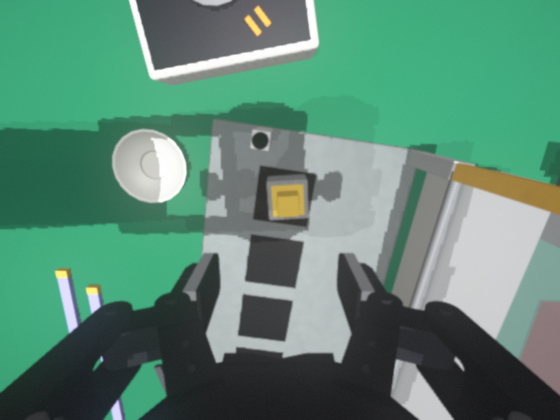

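Run:
```python
from blk import *
move([.531,.1308,.037],down(0.06))
```

```text
d cm [ 0.22  0.77 10.97] r [-0.0072  0.0008  0.0017] n>= 2.2
```

Call:
play_rows([
  {"dx":0.1,"dy":0.5,"dz":3,"rx":-0.007,"ry":0,"rz":0,"claw":0.5},
  {"dx":0.2,"dy":0.8,"dz":6,"rx":-0.007,"ry":0,"rz":0,"claw":0.5},
  {"dx":0.2,"dy":0.8,"dz":8.5,"rx":-0.007,"ry":0,"rz":0,"claw":0.5},
  {"dx":0.2,"dy":0.8,"dz":10.2,"rx":-0.007,"ry":0,"rz":0,"claw":0.5},
  {"dx":0.2,"dy":0.8,"dz":10.5,"rx":-0.007,"ry":0,"rz":0,"claw":0.5},
])

```text
time: 23.95
tool_pos: [0.5297, 0.1292, 0.0394]
tool_rot: [-0.001, 0.686, 0.728, -0.002]
contact_force: [-0.8, -1.2, 0.3]
gripper_width: 0.502
```

Run:
```python
from blk import *
print(monitor.state()['tool_pos'])
move([.531,.1308,.0365],down(0.06))
```

```text
[0.52972635 0.1291546  0.0394375 ]
d cm [0.16 0.14 0.29] r [-0.0045  0.0011 -0.0004] n>= 0.1
```

Call:
play_rows([
  {"dx":0.15,"dy":0.15,"dz":0.2,"rx":0,"ry":0,"rz":0,"claw":0.5},
  {"dx":0.15,"dy":0.15,"dz":0.25,"rx":0,"ry":0,"rz":0,"claw":0.7},
  {"dx":0.15,"dy":0.15,"dz":0.25,"rx":0,"ry":0,"rz":0,"claw":0.9},
  {"dx":0.15,"dy":0.15,"dz":0.25,"rx":0,"ry":0,"rz":0,"claw":1},
  {"dx":0.15,"dy":0.15,"dz":0.25,"rx":0,"ry":0,"rz":0,"claw":1},
])

```text
time: 24.45
tool_pos: [0.5321, 0.1307, 0.0383]
tool_rot: [-0.0, 0.686, 0.728, -0.001]
contact_force: [-0.7, -1.3, 3.4]
gripper_width: 0.187
```

Call:
play_rows([
  {"dx":0,"dy":0,"dz":0,"rx":0,"ry":0,"rz":0,"claw":1},
  {"dx":0,"dy":0,"dz":-2,"rx":0,"ry":0,"rz":0,"claw":1},
  {"dx":0,"dy":0,"dz":-5,"rx":0,"ry":0,"rz":0,"claw":1},
  {"dx":0,"dy":0,"dz":-9,"rx":0,"ry":0,"rz":0,"claw":1},
  {"dx":0,"dy":0,"dz":-13,"rx":0,"ry":0,"rz":0,"claw":1},
])

```text
time: 24.95
tool_pos: [0.5313, 0.1309, 0.1684]
tool_rot: [-0.001, 0.686, 0.728, -0.002]
contact_force: [0.3, 0.4, -0.4]
gripper_width: 0.192
```

Run:
```python
from blk import *
print(monitor.state()['gripper_width'])
move([.426,-.315,.17],down(.058));
```

```text
0.19184462664479737
d cm [-43.88 -13.19  -0.05] r [-0.0047  0.0013  0.0019] n>= 9.2
```

Call:
play_rows([
  {"dx":-4.6,"dy":-1.4,"dz":-1,"rx":0,"ry":0,"rz":0,"claw":1},
  {"dx":-9.2,"dy":-2.8,"dz":-1,"rx":0,"ry":0,"rz":0,"claw":1},
  {"dx":-13.8,"dy":-4.2,"dz":-1,"rx":0,"ry":0,"rz":0,"claw":1},
  {"dx":-18.4,"dy":-5.6,"dz":-1,"rx":0,"ry":0,"rz":0,"claw":1},
  {"dx":-23,"dy":-7,"dz":-1,"rx":0,"ry":0,"rz":0,"claw":1},
])

```text
time: 25.45
tool_pos: [0.4743, -0.1041, 0.1786]
tool_rot: [-0.001, 0.685, 0.728, -0.002]
contact_force: [1.0, 0.0, -0.7]
gripper_width: 0.192
```

Run:
```python
from blk import *
move([.426,-.318,.16],down(.058));
```

```text
d cm [-21.06  -6.11   1.91] r [-0.0046  0.0009  0.0026] n>= 4.4
```

Call:
play_rows([
  {"dx":-4.6,"dy":-1.4,"dz":0.5,"rx":0,"ry":0,"rz":0,"claw":1},
  {"dx":-9.2,"dy":-2.7,"dz":1,"rx":0,"ry":0,"rz":0,"claw":1},
  {"dx":-13.8,"dy":-4,"dz":1.5,"rx":0,"ry":0,"rz":0,"claw":1},
  {"dx":-18,"dy":-5.2,"dz":1.9,"rx":0,"ry":0,"rz":0,"claw":1},
  {"dx":-21,"dy":-6.1,"dz":1.9,"rx":-0.004,"ry":0,"rz":0,"claw":1},
])

```text
time: 25.95
tool_pos: [0.4246, -0.3192, 0.1588]
tool_rot: [-0.001, 0.686, 0.728, -0.0]
contact_force: [0.4, 0.9, -1.0]
gripper_width: 0.192
```

Call:
play_rows([
  {"dx":0,"dy":0,"dz":0,"rx":0,"ry":0,"rz":0,"claw":1},
  {"dx":0,"dy":0,"dz":0,"rx":0,"ry":0,"rz":0,"claw":1},
])

```text
time: 26.15
tool_pos: [0.424, -0.3191, 0.1579]
tool_rot: [-0.002, 0.687, 0.727, -0.0]
contact_force: [0.6, 0.3, -1.4]
gripper_width: 0.188
```

Run:
```python
from blk import *
st,im=snap('wrist','w16'); print(st['tool_pos'])
for o in block('wrist',im,st,'yellow',zt=.03,amin=300): print(o)
move([.4257,-.271,.08],down(.058));
```

```text
[ 0.42402041 -0.31913727  0.15791532]
(array([ 0.4255, -0.2443,  0.03  ]), 0.057, np.float64(0.0411), np.float64(0.0066), array([285., 115.], dtype=float32), np.int32(347))
(array([ 0.427 , -0.2757,  0.03  ]), 0.084, np.float64(0.0608), np.float64(0.0534), array([284.5, 151.1], dtype=float32), np.int32(1368))
(array([ 0.4262, -0.2695,  0.03  ]), 0.057, np.float64(0.0296), np.float64(0.0287), array([284. , 144.5], dtype=float32), np.int32(1071))
(array([ 0.4274, -0.3824,  0.03  ]), 0.103, np.float64(0.0502), np.float64(0.0626), array([278. , 259.6], dtype=float32), np.int32(2317))
d cm [4.71 0.43 7.82] r [-0.0022 -0.0018  0.0006] n>= 1.8
```

View pics/w16.png

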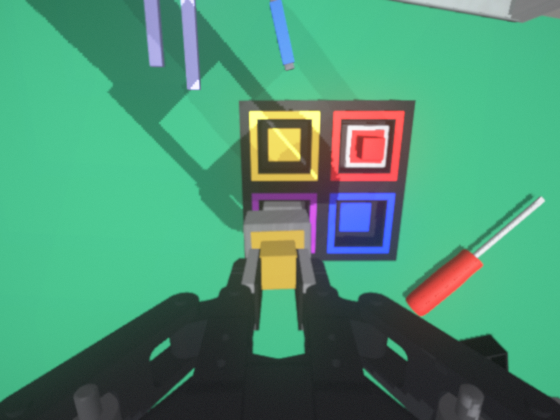

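Call:
play_rows([
  {"dx":2.4,"dy":0.3,"dz":0,"rx":0,"ry":0,"rz":0,"claw":1},
  {"dx":4.5,"dy":0.4,"dz":2,"rx":0,"ry":0,"rz":0,"claw":1},
  {"dx":4.5,"dy":0.4,"dz":5,"rx":0,"ry":0,"rz":0,"claw":1},
  {"dx":4.5,"dy":0.4,"dz":7.6,"rx":0,"ry":0,"rz":0,"claw":1},
  {"dx":4.5,"dy":0.4,"dz":7.6,"rx":0,"ry":0,"rz":0,"claw":1},
])

```text
time: 26.7
tool_pos: [0.4233, -0.2691, 0.0779]
tool_rot: [-0.006, 0.685, 0.728, -0.0]
contact_force: [-1.1, 0.5, -2.4]
gripper_width: 0.189
```

Call:
play_rows([
  {"dx":0,"dy":0,"dz":0,"rx":0,"ry":0,"rz":0,"claw":1},
])

```text
time: 26.8
tool_pos: [0.424, -0.2684, 0.0786]
tool_rot: [-0.006, 0.685, 0.729, -0.0]
contact_force: [0.8, 0.5, -0.3]
gripper_width: 0.19
```

Run:
```python
from blk import *
st=monitor.state(); print(st['tool_pos'],st['contact_force'])
move([.4258,-.271,.0435],down(.058),st)
```

```text
[ 0.42399333 -0.26843671  0.0786046 ] [ 0.78118269  0.50787403 -0.25140105]
d cm [-0.3   0.19  3.51] r [-0.0077 -0.008   0.0047] n>= 0.7
```

Call:
play_rows([
  {"dx":-0.25,"dy":0.2,"dz":0,"rx":-0.006,"ry":-0.007,"rz":0.004,"claw":1},
  {"dx":-0.25,"dy":0.2,"dz":0,"rx":-0.006,"ry":-0.007,"rz":0.004,"claw":1},
  {"dx":-0.25,"dy":0.2,"dz":0,"rx":-0.006,"ry":-0.007,"rz":0.004,"claw":1},
  {"dx":-0.25,"dy":0.2,"dz":0,"rx":-0.006,"ry":-0.007,"rz":0.004,"claw":1},
])

```text
time: 27.2
tool_pos: [0.4266, -0.2713, 0.0795]
tool_rot: [-0.0, 0.686, 0.727, -0.0]
contact_force: [0.5, -0.0, -1.9]
gripper_width: 0.189
```

Run:
```python
from blk import *
st=monitor.state(); print(st['tool_pos'],st['contact_force'])
move([.4258,-.271,.0435],down(.058),st)
```

```text
[ 0.42659341 -0.27128498  0.07948711] [ 0.53000548 -0.04572723 -1.87505474]
d cm [ 0.03 -0.08  3.6 ] r [-0.0006  0.0001  0.0005] n>= 0.7
```

Call:
play_rows([
  {"dx":0,"dy":-0.05,"dz":0.7,"rx":0,"ry":0,"rz":0,"claw":1},
  {"dx":0,"dy":-0.05,"dz":1.4,"rx":0,"ry":0,"rz":0,"claw":1},
  {"dx":0,"dy":-0.05,"dz":2.1,"rx":0,"ry":0,"rz":0,"claw":1},
  {"dx":0,"dy":-0.05,"dz":2.8,"rx":0,"ry":0,"rz":0,"claw":1},
  {"dx":0,"dy":-0.05,"dz":3.4,"rx":0,"ry":0,"rz":0,"claw":1},
])

```text
time: 27.7
tool_pos: [0.4257, -0.271, 0.0443]
tool_rot: [-0.001, 0.686, 0.727, -0.0]
contact_force: [0.0, -0.7, -1.1]
gripper_width: 0.193
```

Call:
play_rows([
  {"dx":0,"dy":0,"dz":0.15,"rx":0,"ry":0,"rz":0,"claw":1},
  {"dx":0,"dy":0,"dz":0.25,"rx":0,"ry":0,"rz":0,"claw":1},
])

```text
time: 27.9
tool_pos: [0.4254, -0.2709, 0.0422]
tool_rot: [-0.002, 0.686, 0.728, -0.0]
contact_force: [-5.1, 2.8, 8.8]
gripper_width: 0.19
```

Call:
play_rows([
  {"dx":0,"dy":0,"dz":0,"rx":0,"ry":0,"rz":0,"claw":0.8},
  {"dx":0,"dy":0,"dz":0,"rx":0,"ry":0,"rz":0,"claw":0.5},
  {"dx":0,"dy":0,"dz":0,"rx":0,"ry":0,"rz":0,"claw":0.4},
  {"dx":0,"dy":0,"dz":0,"rx":0,"ry":0,"rz":0,"claw":0.4},
  {"dx":0,"dy":0,"dz":-1.5,"rx":0,"ry":0,"rz":0,"claw":0.4},
])

```text
time: 28.4
tool_pos: [0.424, -0.2697, 0.0556]
tool_rot: [-0.004, 0.686, 0.728, -0.001]
contact_force: [-0.9, -0.1, -0.7]
gripper_width: 0.599
```

Call:
play_rows([
  {"dx":0,"dy":0,"dz":-4,"rx":0,"ry":0,"rz":0,"claw":0.3},
  {"dx":-1.5,"dy":2,"dz":-8,"rx":0,"ry":0,"rz":0,"claw":0.3},
  {"dx":-3,"dy":3,"dz":-12,"rx":0,"ry":0,"rz":0,"claw":0.3},
  {"dx":-3,"dy":3,"dz":-12,"rx":0,"ry":0,"rz":0,"claw":0.3},
  {"dx":-3,"dy":3,"dz":-12,"rx":0,"ry":0,"rz":0,"claw":0.3},
])

```text
time: 28.9
tool_pos: [0.4575, -0.2993, 0.1779]
tool_rot: [-0.002, 0.686, 0.727, -0.0]
contact_force: [-0.1, -0.0, -1.7]
gripper_width: 0.703
```

Run:
```python
from blk import *
st,im=snap('wrist','w17'); print(st['tool_pos'])
for c in ('yellow','red','violet'):
    for o in block('wrist',im,st,c,zt=.036,amin=300): print(c,o)
crop(im,150,400,80,280,3,'c17')
st,im=snap('scene','s17'); crop(im,20,400,110,310,2,'c18')
```

```text
[ 0.45746264 -0.29933897  0.17789504]
yellow (array([ 0.6628, -0.1285,  0.036 ]), 0.07, np.float64(0.0367), np.float64(0.0159), array([537. ,  10.5], dtype=float32), np.int32(755))
yellow (array([ 0.4254, -0.2702,  0.036 ]), 0.058, np.float64(0.0597), np.float64(0.0595), array([246.5, 162.5], dtype=float32), np.int32(1548))
yellow (array([ 0.4244, -0.2688,  0.036 ]), 0.112, np.float64(0.0269), np.float64(0.0271), array([245.5, 161.6], dtype=float32), np.int32(834))
red (array([ 0.4976, -0.266 ,  0.036 ]), 0.059, np.float64(0.0605), np.float64(0.0597), array([323. , 162.5], dtype=float32), np.int32(1669))
red (array([ 0.4966, -0.2658,  0.036 ]), 0.059, np.float64(0.0261), np.float64(0.0265), array([322., 163.], dtype=float32), np.int32(825))
red (array([ 0.6023, -0.384 ,  0.036 ]), 0.882, np.float64(0.0536), np.float64(0.0273), array([409.9, 279.5], dtype=float32), np.int32(1059))
violet (array([ 0.4304, -0.3409,  0.036 ]), 0.059, np.float64(0.0582), np.float64(0.0597), array([249.5, 232.5], dtype=float32), np.int32(1357))
violet (array([ 0.428 , -0.3453,  0.036 ]), 0.06, np.float64(0.0261), np.float64(0.0307), array([247., 237.], dtype=float32), np.int32(704))
```

View pics/c17.png

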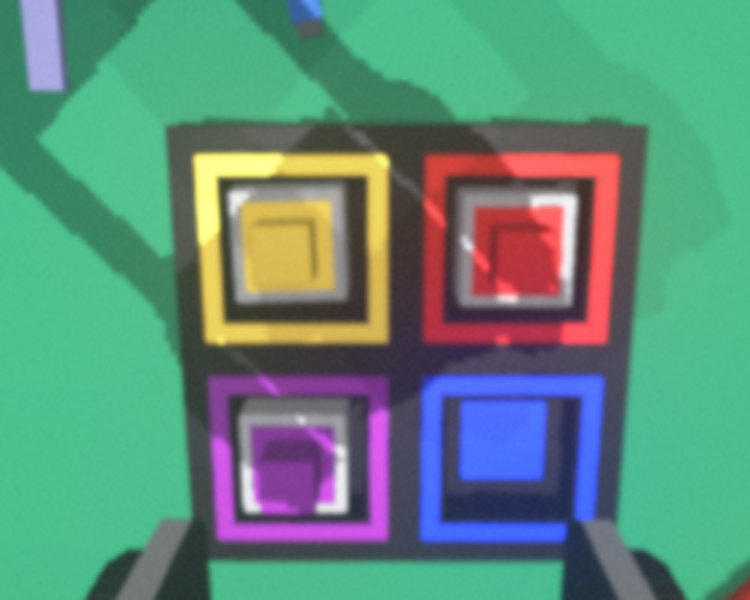

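View pics/c18.png

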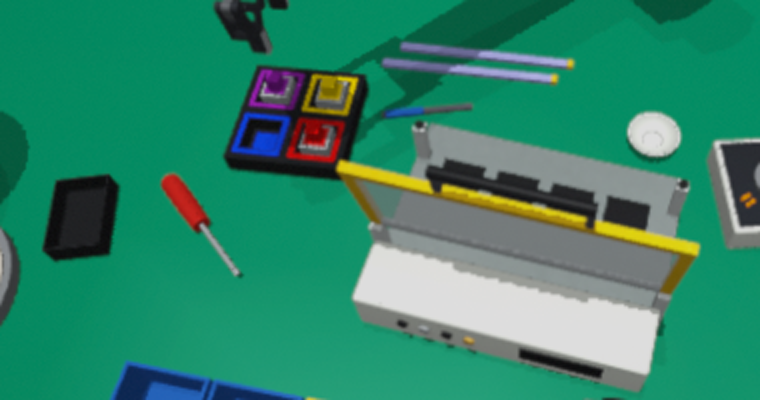

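Run:
```python
from blk import *
move([.60,-.05,.35],down(-.082)); move([.668,.0142,.35],down(-.082))
```

```text
d cm [ 24.01  15.71 -17.52] r [-0.0082 -0.006   0.1407] n>= 6.7
d cm [ 30.02  22.88 -17.54] r [-0.0082 -0.006   0.1407] n>= 8.3
```

Call:
play_rows([
  {"dx":1,"dy":0.5,"dz":-4.5,"rx":0,"ry":0,"rz":0.03,"claw":0.5},
  {"dx":3,"dy":1.5,"dz":-9,"rx":0,"ry":0,"rz":0.06,"claw":0.5},
  {"dx":6,"dy":3,"dz":-12.5,"rx":0,"ry":0,"rz":0.09,"claw":0.5},
  {"dx":9.5,"dy":5,"dz":-15.5,"rx":0,"ry":0,"rz":0.12,"claw":0.5},
  {"dx":13,"dy":7.5,"dz":-17.5,"rx":0,"ry":0,"rz":0.14,"claw":0.5},
])

```text
time: 29.5
tool_pos: [0.5243, -0.1634, 0.3509]
tool_rot: [-0.005, 0.736, 0.677, -0.001]
contact_force: [0.4, 0.1, -0.1]
gripper_width: 0.498
```

Run:
```python
from blk import *
move([.668,.0142,.35],down(-.082))
```

```text
d cm [18.9  12.84  0.08] r [-0.0083 -0.0051 -0.0016] n>= 4.6
```

Call:
play_rows([
  {"dx":4,"dy":2.7,"dz":0,"rx":-0.004,"ry":0,"rz":0,"claw":0.5},
  {"dx":8,"dy":5.4,"dz":0,"rx":-0.008,"ry":-0.005,"rz":0,"claw":0.5},
  {"dx":12,"dy":8.1,"dz":0,"rx":-0.008,"ry":-0.005,"rz":0,"claw":0.5},
  {"dx":15.5,"dy":10.5,"dz":0,"rx":-0.008,"ry":-0.005,"rz":0,"claw":0.5},
  {"dx":18.9,"dy":12.8,"dz":0,"rx":-0.008,"ry":-0.005,"rz":0,"claw":0.5},
])

```text
time: 30.0
tool_pos: [0.6675, 0.0163, 0.3482]
tool_rot: [-0.002, 0.736, 0.677, -0.001]
contact_force: [0.6, -0.2, 0.4]
gripper_width: 0.499
```

Call:
play_rows([
  {"dx":0,"dy":0,"dz":0,"rx":0,"ry":0,"rz":0,"claw":0.5},
  {"dx":0,"dy":0,"dz":0,"rx":0,"ry":0,"rz":0,"claw":0.5},
])

```text
time: 30.2
tool_pos: [0.6667, 0.0173, 0.345]
tool_rot: [-0.004, 0.735, 0.678, -0.003]
contact_force: [-0.6, -0.1, -0.4]
gripper_width: 0.502
```

Run:
```python
from blk import *
st,im=snap('wrist','w18'); print(st['tool_pos'])
print(proj('wrist',[[.6674,.0141,.267]],st))
move([.668,.0142,.249],down(-.082),st)
```

```text
[0.66673715 0.01734249 0.34501073]
[[279.85664039 219.41035416]]
d cm [-0.3   0.25  9.6 ] r [-0.0098  0.0003  0.001 ] n>= 1.9
```

View pics/w18.png

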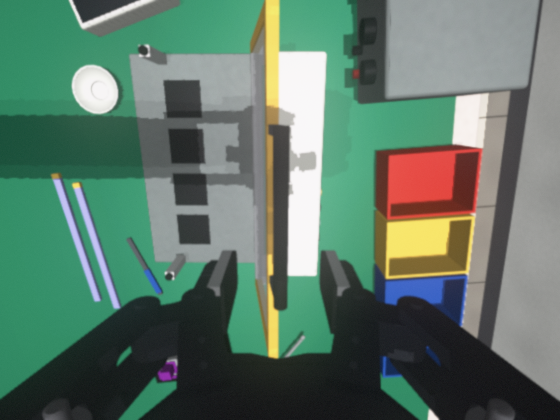

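Call:
play_rows([
  {"dx":-0.15,"dy":0.25,"dz":3,"rx":-0.009,"ry":0,"rz":0,"claw":0.5},
  {"dx":-0.3,"dy":0.25,"dz":6,"rx":-0.009,"ry":0,"rz":0,"claw":0.5},
  {"dx":-0.3,"dy":0.25,"dz":8.5,"rx":-0.009,"ry":0,"rz":0,"claw":0.5},
  {"dx":-0.3,"dy":0.25,"dz":9.5,"rx":-0.009,"ry":0,"rz":0,"claw":0.5},
  {"dx":-0.3,"dy":0.25,"dz":9.5,"rx":-0.009,"ry":0,"rz":0,"claw":0.5},
])

```text
time: 30.75
tool_pos: [0.6665, 0.0123, 0.2488]
tool_rot: [-0.001, 0.736, 0.677, -0.001]
contact_force: [0.7, 0.3, 0.3]
gripper_width: 0.498
```

Call:
play_rows([
  {"dx":0,"dy":0,"dz":0,"rx":0,"ry":0,"rz":0,"claw":0.5},
])

```text
time: 30.85
tool_pos: [0.6669, 0.0116, 0.2507]
tool_rot: [-0.0, 0.736, 0.677, -0.001]
contact_force: [0.1, -0.7, 0.1]
gripper_width: 0.498
```

Run:
```python
from blk import *
st=monitor.state(); print(st['tool_pos'],st['contact_force'])
move([.668,.0142,.249],down(-.082),st)
```

```text
[0.66693921 0.01163064 0.25067224] [ 0.14797669 -0.65829596  0.12976598]
d cm [0.27 0.08 0.17] r [-0.0009  0.0006 -0.0026] n>= 0.1
```

Call:
play_rows([
  {"dx":0,"dy":0.05,"dz":0.1,"rx":0,"ry":0,"rz":0,"claw":0.7},
  {"dx":0,"dy":0.05,"dz":0.1,"rx":0,"ry":0,"rz":0,"claw":0.9},
  {"dx":0,"dy":0.05,"dz":0.1,"rx":0,"ry":0,"rz":0,"claw":1},
  {"dx":0,"dy":0.05,"dz":0.1,"rx":0,"ry":0,"rz":0,"claw":1},
  {"dx":0,"dy":0.05,"dz":0.1,"rx":0,"ry":0,"rz":0,"claw":1},
])

```text
time: 31.35
tool_pos: [0.6672, 0.0114, 0.2518]
tool_rot: [0.0, 0.736, 0.677, -0.001]
contact_force: [-5.7, -2.0, 5.7]
gripper_width: 0.117
```

Run:
```python
from arc import *
st=monitor.state(); p=st['tool_pos']; print(p,st['contact_force'])
H=[.6336,.0169]; off=.08+.19*np.sin(1.75)-p[2]; print('off',off)
arc(-.082,H,[1.75,1.7,1.6,1.5,1.4,1.3,1.2],off=off)
```

```text
[0.66724006 0.01140574 0.2518431 ] [-5.66977121 -1.98113388  5.70066493]
off 0.015114234658895831
1.75 [ 0.27 -0.01 -0.  ]
1.7 [ 0.27 -0.95 -0.15]
1.6 [ 0.26 -2.84 -0.29]
1.5 [ 0.26 -4.74 -0.25]
1.4 [ 0.26 -6.63 -0.02]
1.3 [ 0.25 -8.48  0.39]
1.2 [  0.25 -10.28   0.99]
```

Call:
play_rows([
  {"dx":0,"dy":-0.95,"dz":-0.15,"rx":0,"ry":0,"rz":0,"claw":1},
  {"dx":0,"dy":-2.4,"dz":-0.28,"rx":0,"ry":0,"rz":0,"claw":1},
  {"dx":0,"dy":-3.8,"dz":-0.29,"rx":0,"ry":0,"rz":0,"claw":1},
  {"dx":0,"dy":-5.2,"dz":-0.2,"rx":0,"ry":0,"rz":0,"claw":1},
  {"dx":0,"dy":-6.63,"dz":0,"rx":0,"ry":0,"rz":0,"claw":1},
])

```text
time: 31.85
tool_pos: [0.6026, 0.0168, 0.2538]
tool_rot: [0.003, 0.736, 0.677, 0.002]
contact_force: [4.9, -0.7, 14.3]
gripper_width: 0.109
```

```bash
cat > st.py <<'E'
from arc import *
import sys
st=monitor.state(); p=st['tool_pos']; print(p,st['contact_force'])
H=np.array([.6336,.0169]); ux=np.array([np.cos(-.082),np.sin(-.082)])
c=(H-p[:2])@ux/.19; a=np.arccos(np.clip(c,-1,1)); off=.08+.19*np.sin(a)-p[2]; print('ang(x)',a,'off',off)
off=float(sys.argv[1])
# angle from both, at given off
b=[(H-p[:2])@ux, p[2]+off-.08]; print('ang',np.arctan2(b[1],b[0]),'r',np.hypot(*b))
arc(-.082,H,[float(v) for v in sys.argv[2:]],off=off)
E
python3 st.py .015 1.3 1.2 1.1 1.0 .9 .8 .7
```

```text
[0.6025807  0.01682536 0.25380216] [ 4.88450477 -0.70832412 14.26291886]
ang(x) 1.4073913822606987 off 0.013666869074963728
ang 1.4085249657837857 r 0.19131549533192124
1.3 [ 0.26 -2.    0.56]
1.2 [ 0.25 -3.8   1.14]
1.1 [ 0.25 -5.54  1.91]
1.0 [ 0.25 -7.2   2.84]
0.9 [ 0.25 -8.75  3.94]
0.8 [  0.24 -10.18   5.18]
0.7 [  0.24 -11.49   6.56]
```

Call:
play_rows([
  {"dx":0,"dy":-1.6,"dz":0.35,"rx":0,"ry":0,"rz":0,"claw":1},
  {"dx":0,"dy":-3.1,"dz":0.85,"rx":0,"ry":0,"rz":0,"claw":1},
  {"dx":0,"dy":-4.5,"dz":1.4,"rx":0,"ry":0,"rz":0,"claw":1},
  {"dx":0,"dy":-5.9,"dz":2.1,"rx":0,"ry":0,"rz":0,"claw":1},
  {"dx":0,"dy":-7.2,"dz":2.84,"rx":0,"ry":0,"rz":0,"claw":1},
])

```text
time: 32.35
tool_pos: [0.5325, 0.0227, 0.2272]
tool_rot: [0.006, 0.736, 0.677, 0.004]
contact_force: [3.7, -0.8, 1.1]
gripper_width: 0.108
```

```bash
python3 st.py .015 .9 .8 .7 .6 .5 .4
```

```text
[0.53247676 0.02271011 0.22719377] [ 3.71563246 -0.7645281   1.08069553]
ang(x) 1.0087203547146737 off 0.013574838766404168
ang 1.0126926538430998 r 0.19120740951782111
0.9 [ 0.25 -1.71  1.31]
0.8 [ 0.25 -3.15  2.54]
0.7 [ 0.25 -4.47  3.91]
0.6 [ 0.25 -5.64  5.41]
0.5 [ 0.25 -6.66  7.01]
0.4 [ 0.25 -7.51  8.71]
```

Call:
play_rows([
  {"dx":0,"dy":-1.3,"dz":0.95,"rx":0,"ry":0,"rz":0,"claw":1},
  {"dx":0,"dy":-2.5,"dz":1.95,"rx":0,"ry":0,"rz":0,"claw":1},
  {"dx":0,"dy":-3.65,"dz":3,"rx":0,"ry":0,"rz":0,"claw":1},
  {"dx":0,"dy":-4.7,"dz":4.15,"rx":0,"ry":0,"rz":0,"claw":1},
  {"dx":0,"dy":-5.64,"dz":5.41,"rx":0,"ry":0,"rz":0,"claw":1},
])

```text
time: 32.85
tool_pos: [0.4786, 0.0272, 0.1741]
tool_rot: [0.009, 0.736, 0.677, 0.007]
contact_force: [3.3, 0.5, 2.0]
gripper_width: 0.113
```

```bash
python3 st.py .0145 .55 .5 .45 .4 .35 .3 .25 .2
```

```text
[0.47859138 0.0272191  0.17413417] [3.2557905  0.49594615 2.01172198]
ang(x) 0.6136665718731575 off 0.015280925417895691
ang 0.6102984052638758 r 0.18955136452393648
0.55 [ 0.24 -0.69  0.92]
0.5 [ 0.24 -1.18  1.73]
0.45 [ 0.24 -1.63  2.56]
0.4 [ 0.24 -2.04  3.42]
0.35 [ 0.24 -2.41  4.3 ]
0.3 [ 0.24 -2.74  5.19]
0.25 [ 0.25 -3.01  6.1 ]
0.2 [ 0.25 -3.25  7.02]
```

Call:
play_rows([
  {"dx":0,"dy":-0.69,"dz":0.92,"rx":0,"ry":0,"rz":0,"claw":1},
  {"dx":0,"dy":-1.18,"dz":1.73,"rx":0,"ry":0,"rz":0,"claw":1},
  {"dx":0,"dy":-1.63,"dz":2.56,"rx":0,"ry":0,"rz":0,"claw":1},
  {"dx":0,"dy":-2.04,"dz":3.42,"rx":0,"ry":0,"rz":0,"claw":1},
  {"dx":0,"dy":-2.41,"dz":4.3,"rx":0,"ry":0,"rz":0,"claw":1},
])

```text
time: 33.35
tool_pos: [0.456, 0.0291, 0.1304]
tool_rot: [0.009, 0.736, 0.677, 0.008]
contact_force: [4.7, -0.1, 2.3]
gripper_width: 0.113
```

```bash
python3 st.py .0145 .3 .25 .2 .15 .1 .05 0 -.02
```

```text
[0.45599109 0.02912827 0.1303728 ] [ 4.7400597  -0.13419188  2.32193312]
ang(x) 0.3571005127618667 off 0.016043432417350595
ang 0.3494681250750032 r 0.1894659975856235
0.3 [ 0.24 -0.37  0.86]
0.25 [ 0.24 -0.65  1.77]
0.2 [ 0.24 -0.89  2.69]
0.15 [ 0.24 -1.07  3.62]
0.1 [ 0.24 -1.22  4.56]
0.05 [ 0.24 -1.31  5.51]
0.0 [ 0.24 -1.36  6.46]
-0.02 [ 0.24 -1.36  6.84]
```

Call:
play_rows([
  {"dx":0,"dy":-0.37,"dz":0.86,"rx":0,"ry":0,"rz":0,"claw":1},
  {"dx":0,"dy":-0.65,"dz":1.75,"rx":0,"ry":0,"rz":0,"claw":1},
  {"dx":0,"dy":-0.89,"dz":2.6,"rx":0,"ry":0,"rz":0,"claw":1},
  {"dx":0,"dy":-1.05,"dz":3.4,"rx":0,"ry":0,"rz":0,"claw":1},
  {"dx":0,"dy":-1.15,"dz":4.1,"rx":0,"ry":0,"rz":0,"claw":1},
])

```text
time: 33.85
tool_pos: [0.4457, 0.03, 0.0887]
tool_rot: [0.01, 0.736, 0.677, 0.008]
contact_force: [3.9, 0.9, 2.2]
gripper_width: 0.113
```

```bash
python3 st.py .0155 .1 .05 0 -.02
```

```text
[0.44567815 0.02998154 0.08872087] [3.86532544 0.90027302 2.23132645]
ang(x) 0.13140798405161908 off 0.01617485398425149
ang 0.12788511878322995 r 0.1899127522659432
0.1 [ 0.24 -0.08  0.52]
0.05 [ 0.24 -0.18  1.47]
0.0 [ 0.24 -0.22  2.42]
-0.02 [ 0.24 -0.23  2.8 ]
```

Slow final lowering, watching force.

Call:
play_rows([
  {"dx":0,"dy":-0.08,"dz":0.45,"rx":0,"ry":0,"rz":0,"claw":1},
  {"dx":0,"dy":-0.12,"dz":0.9,"rx":0,"ry":0,"rz":0,"claw":1},
  {"dx":0,"dy":-0.17,"dz":1.3,"rx":0,"ry":0,"rz":0,"claw":1},
  {"dx":0,"dy":-0.2,"dz":1.6,"rx":0,"ry":0,"rz":0,"claw":1},
  {"dx":0,"dy":-0.22,"dz":1.9,"rx":0,"ry":0,"rz":0,"claw":1},
])

```text
time: 34.35
tool_pos: [0.4444, 0.0301, 0.0699]
tool_rot: [0.01, 0.736, 0.677, 0.008]
contact_force: [7.7, 0.3, 1.0]
gripper_width: 0.113
```

```bash
python3 st.py .016 .05 0 -.02
```

```text
[0.4443901  0.03008551 0.06985763] [7.7167192  0.26131872 0.99463404]
ang(x) 0.06034768482365322 off 0.02160146779746802
ang 0.030876060810976377 r 0.18974456741159126
0.05 [ 0.24 -0.   -0.36]
0.0 [ 0.24 -0.05  0.58]
-0.02 [ 0.24 -0.06  0.96]
```

Call:
play_rows([
  {"dx":0,"dy":0,"dz":0.15,"rx":0,"ry":0,"rz":0,"claw":1},
  {"dx":0,"dy":0,"dz":0.3,"rx":0,"ry":0,"rz":0,"claw":1},
  {"dx":0,"dy":0,"dz":0.45,"rx":0,"ry":0,"rz":0,"claw":1},
  {"dx":0,"dy":0,"dz":0.55,"rx":0,"ry":0,"rz":0,"claw":1},
])

```text
time: 34.75
tool_pos: [0.4445, 0.0301, 0.0672]
tool_rot: [0.009, 0.736, 0.677, 0.007]
contact_force: [-9.9, 0.9, 28.5]
gripper_width: 0.11
```

```bash
python3 st.py .016 0
```

```text
[0.44453568 0.03007311 0.06724648] [-9.85338005  0.88506954 28.51832179]
ang(x) 0.07197880390210029 off 0.026417682591278496
ang 0.01712944155087135 r 0.1895358282941126
0.0 [ 0.24 -0.06  0.32]
```

Call:
play_rows([
  {"dx":0,"dy":0,"dz":0.1,"rx":0,"ry":0,"rz":0,"claw":1},
  {"dx":0,"dy":0,"dz":0.1,"rx":0,"ry":0,"rz":0,"claw":0.8},
  {"dx":0,"dy":0,"dz":0,"rx":0,"ry":0,"rz":0,"claw":0.6},
  {"dx":0,"dy":0,"dz":0,"rx":0,"ry":0,"rz":0,"claw":0.5},
  {"dx":0,"dy":0,"dz":0,"rx":0,"ry":0,"rz":0,"claw":0.5},
])

```text
time: 35.25
tool_pos: [0.4432, 0.0302, 0.066]
tool_rot: [0.008, 0.736, 0.677, 0.006]
contact_force: [-0.1, 0.6, -0.8]
gripper_width: 0.497
```

Call:
play_rows([
  {"dx":0,"dy":0,"dz":-2,"rx":0,"ry":0,"rz":0,"claw":0.5},
  {"dx":0,"dy":0,"dz":-5,"rx":0,"ry":0,"rz":0,"claw":0.5},
  {"dx":2,"dy":0,"dz":-10,"rx":0,"ry":0,"rz":0,"claw":0.5},
  {"dx":5,"dy":0,"dz":-13,"rx":0,"ry":0,"rz":0,"claw":0.5},
  {"dx":8,"dy":0,"dz":-13,"rx":0,"ry":0,"rz":0,"claw":0.5},
])

```text
time: 35.75
tool_pos: [0.4503, 0.1113, 0.2022]
tool_rot: [0.011, 0.736, 0.676, 0.01]
contact_force: [0.6, -0.1, -0.5]
gripper_width: 0.5
```

Run:
```python
from h import *
st,im=snap('wrist','w20'); print(st['tool_pos'])
st,im=snap('scene','s20'); st,t=snap('top','t20')
a=cv2.imread('pics/scene0.png'); 
v=np.vstack([a[130:310,180:420],im[130:310,180:420]]); cv2.imwrite('pics/c20.png',cv2.resize(v,None,fx=1.6,fy=1.6))
def yel(I,rr):
    h=cv2.cvtColor(I,cv2.COLOR_BGR2HSV); m=cv2.inRange(h,(22,120,60),(34,255,255)); o=np.zeros_like(m);o[rr[2]:rr[3],rr[0]:rr[1]]=m[rr[2]:rr[3],rr[0]:rr[1]]
    cs,_=cv2.findContours(o,cv2.RETR_EXTERNAL,cv2.CHAIN_APPROX_NONE); hh=cv2.convexHull(np.vstack([c for c in cs if cv2.contourArea(c)>8])); return cv2.approxPolyDP(hh,4,True).reshape(-1,2).tolist()
print(yel(cv2.imread('pics/top0.png'),(190,360,150,240)),yel(t,(190,360,150,240)))
print(yel(a,(205,370,160,270)),yel(im,(205,370,160,270)))
```

```text
[0.4503421  0.11129816 0.20217689]
[[206, 160], [349, 172], [345, 235], [200, 223]] [[349, 172], [345, 235], [257, 228], [202, 203], [207, 159]]
[[226, 168], [237, 166], [365, 195], [355, 254], [206, 218]] [[226, 168], [237, 166], [365, 195], [355, 254], [206, 218]]
```

View pics/c20.png

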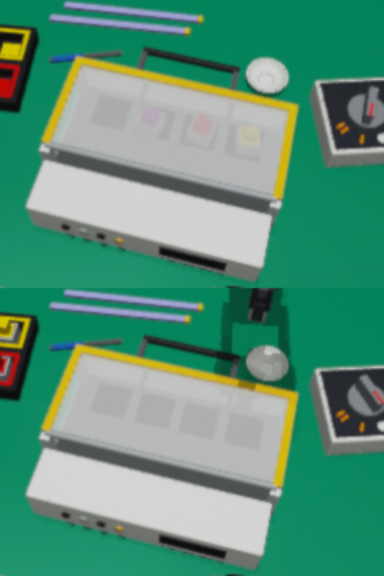

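Run:
```python
from h import *
a=cv2.imread('pics/scene0.png').astype(int); b=cv2.imread('pics/scene0.png' ).astype(int); b=cv2.imread('pics/s20.png').astype(int)
for x in (245,260,275,340,355):
    y=int(168+(x-237)*29/128); print(x,y,(a[y-6:y+10,x,2]).tolist(),(b[y-6:y+10,x,2]).tolist())
# handle
for x in (275,290,305): print(x,a[155:180,x,1].tolist(),b[155:180,x,1].tolist())
```

```text
245 169 [82, 74, 46, 21, 45, 131, 189, 208, 209, 200, 184, 182, 188, 191, 192, 192] [83, 74, 47, 21, 47, 132, 191, 210, 212, 203, 186, 184, 190, 193, 194, 194]
260 173 [7, 5, 5, 24, 89, 171, 207, 210, 206, 190, 178, 187, 191, 191, 191, 192] [8, 4, 6, 23, 91, 173, 209, 212, 209, 190, 175, 189, 193, 194, 194, 194]
275 176 [4, 8, 5, 11, 69, 164, 206, 210, 208, 192, 175, 186, 189, 190, 191, 192] [4, 8, 5, 11, 70, 166, 208, 212, 211, 194, 177, 188, 191, 193, 193, 194]
340 191 [164, 88, 23, 44, 130, 188, 209, 210, 208, 194, 181, 188, 191, 191, 192, 192] [107, 54, 13, 37, 114, 175, 198, 204, 205, 193, 182, 187, 185, 185, 189, 192]
355 194 [8, 4, 5, 15, 74, 164, 206, 210, 208, 194, 178, 187, 190, 192, 192, 192] [6, 8, 6, 14, 73, 163, 205, 209, 208, 195, 180, 189, 191, 192, 193, 192]
275 [132, 131, 132, 130, 117, 81, 49, 45, 28, 46, 98, 130, 133, 133, 133, 133, 133, 133, 133, 138, 162, 181, 183, 181, 167] [133, 133, 133, 132, 120, 83, 49, 45, 30, 47, 100, 132, 135, 135, 135, 135, 135, 135, 135, 140, 164, 183, 185, 184, 169]
290 [132, 132, 132, 132, 131, 132, 130, 120, 88, 52, 46, 31, 39, 94, 128, 133, 132, 132, 133, 133, 134, 133, 135, 152, 173] [134, 133, 134, 133, 133, 134, 133, 122, 90, 51, 47, 31, 41, 97, 131, 135, 135, 135, 135, 135, 135, 135, 137, 155, 175]
305 [131, 132, 132, 132, 131, 131, 132, 131, 131, 131, 129, 110, 59, 44, 35, 33, 80, 119, 130, 132, 132, 133, 133, 133, 133] [133, 133, 134, 134, 133, 133, 133, 134, 134, 133, 131, 111, 61, 45, 36, 34, 82, 120, 132, 134, 134, 135, 135, 135, 135]
```

Run:
```python
from h import *
print(monitor.state()['joint_pos'].round(2))
move([.468,.302,.2],down(.58-np.pi/2))
```

```text
[ 0.09 -0.35  2.03 -0.01  1.44  0.17]
d cm [19.17  0.55 -0.43] r [ 0.0188 -0.0071  0.9096] n>= 6.1
```

Call:
play_rows([
  {"dx":3.8,"dy":0,"dz":0,"rx":0.005,"ry":0,"rz":0.14,"claw":0.4},
  {"dx":7.6,"dy":0,"dz":0,"rx":0.01,"ry":0,"rz":0.28,"claw":0.4},
  {"dx":11.4,"dy":0,"dz":0,"rx":0.015,"ry":0,"rz":0.42,"claw":0.4},
  {"dx":15,"dy":0.3,"dz":0,"rx":0.018,"ry":-0.005,"rz":0.56,"claw":0.4},
  {"dx":17,"dy":0.5,"dz":0,"rx":0.018,"ry":-0.005,"rz":0.7,"claw":0.4},
])

```text
time: 36.4
tool_pos: [0.4654, 0.2815, 0.1942]
tool_rot: [0.0, 0.924, 0.382, -0.001]
contact_force: [0.0, -0.4, 0.3]
gripper_width: 0.603
```

Run:
```python
from h import *
move([.468,.302,.18],down(.58-np.pi/2))
```

```text
d cm [ 1.64 -1.27  1.41] r [2.000e-04 2.300e-03 2.047e-01] n>= 1.4
```

Call:
play_rows([
  {"dx":0.8,"dy":-0.6,"dz":0.7,"rx":0,"ry":0,"rz":0.1,"claw":0.4},
  {"dx":1.6,"dy":-1.3,"dz":1.4,"rx":0,"ry":0,"rz":0.2,"claw":0.4},
  {"dx":1.6,"dy":-1.3,"dz":1.4,"rx":0,"ry":0,"rz":0.2,"claw":0.4},
  {"dx":1.6,"dy":-1.3,"dz":1.4,"rx":0,"ry":0,"rz":0.2,"claw":0.4},
])

```text
time: 36.8
tool_pos: [0.4671, 0.3009, 0.179]
tool_rot: [0.001, 0.957, 0.289, -0.002]
contact_force: [-0.2, -1.2, 1.2]
gripper_width: 0.602
```

Run:
```python
from h import *
st,im=snap('wrist','w21'); print(st['tool_pos'])
print(proj('wrist',[[.4685,.302,.08],[.4685,.302,.054]],st))
move([.4685,.302,.06],down(.58-np.pi/2))
```

```text
[0.46709607 0.30086653 0.17902032]
[[276.78075064 205.76239451]
 [276.88369732 197.55773416]]
d cm [ 0.2  -0.04 11.96] r [0.0006 0.0037 0.0056] n>= 2.4
```

View pics/w21.png

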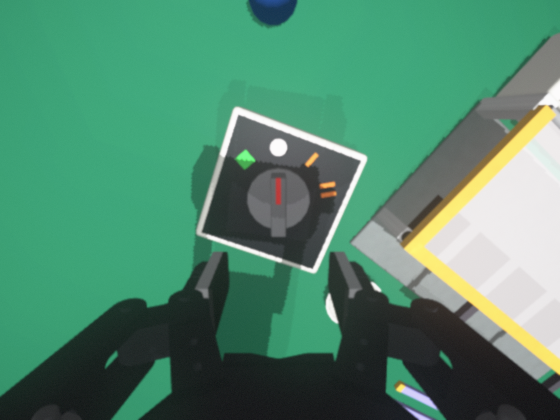

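Run:
```python
from h import *
st,im=snap('top','t22'); crop(im,360,530,130,290,4,'c22')
```

```text
(no output)
```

View pics/c22.png

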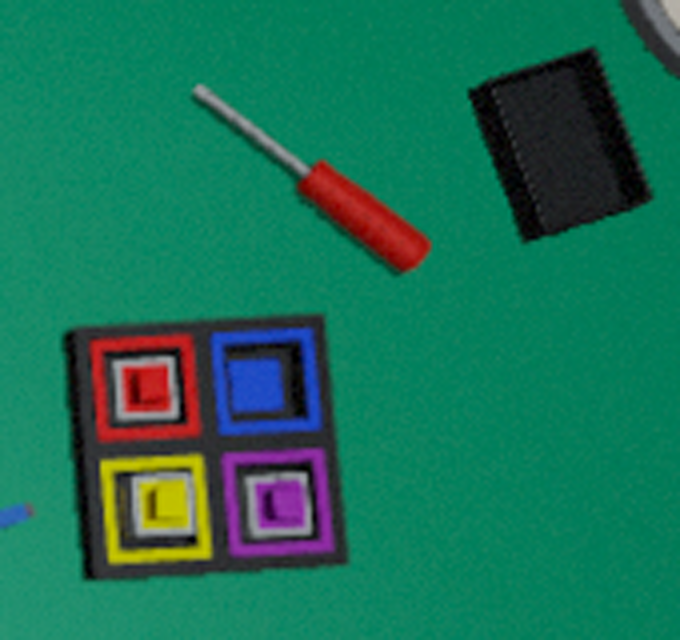

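Call:
play_rows([
  {"dx":0.1,"dy":0,"dz":4,"rx":0,"ry":0,"rz":0,"claw":0.4},
  {"dx":0.2,"dy":0,"dz":7.5,"rx":0,"ry":0,"rz":0,"claw":0.5},
  {"dx":0.2,"dy":0,"dz":10,"rx":0,"ry":0,"rz":0,"claw":0.5},
  {"dx":0.2,"dy":0,"dz":11.5,"rx":0,"ry":0,"rz":0,"claw":0.5},
  {"dx":0.2,"dy":0,"dz":11.8,"rx":0,"ry":0,"rz":0,"claw":0.5},
])

```text
time: 37.4
tool_pos: [0.468, 0.3009, 0.0604]
tool_rot: [0.001, 0.958, 0.288, -0.003]
contact_force: [0.8, 0.1, 0.2]
gripper_width: 0.502
```

Run:
```python
from h import *
print(monitor.state()['tool_pos'])
move([.4685,.302,.058],down(.58-np.pi/2))
```

```text
[0.46804204 0.30088608 0.06038877]
d cm [ 0.1  -0.07  0.24] r [0.0003 0.0059 0.005 ] n>= 0.1
```

Run:
```python
from blk import *
st=monitor.state()
for f in ('t20','t22'):
    im=cv2.imread(f'pics/{f}.png')
    for c,rr in (('red',(375,445,205,275)),('yellow',(375,445,205,275)),('violet',(375,445,205,275))):
        for o in block('top',im,None,c,rr,zt=.036,amin=25): print(f,c,o)
im=cv2.imread('pics/t20.png');im2=cv2.imread('pics/t22.png')
s17=cv2.imread('pics/s17.png');s20=cv2.imread('pics/s20.png')
f=lambda I,r:cv2.resize(I[r[2]:r[3],r[0]:r[1]],(390,290),interpolation=cv2.INTER_CUBIC)
cv2.imwrite('pics/c23.png',np.vstack([np.hstack([f(im,(370,450,205,275)),f(im2,(370,450,205,275))]),np.hstack([f(s17,(125,210,135,205)),f(s20,(125,210,135,205))])]))
```

```text
t20 red (array([ 0.4976, -0.2649,  0.036 ]), 0.067, np.float64(0.0641), np.float64(0.0627), array([396. , 226.5], dtype=float32), np.int32(348))
t20 red (array([ 0.4976, -0.2661,  0.036 ]), 0.004, np.float64(0.0261), np.float64(0.0262), array([396.5, 226.5], dtype=float32), np.int32(129))
t20 yellow (array([ 0.4261, -0.2688,  0.036 ]), 0.06, np.float64(0.0632), np.float64(0.0625), array([398.5, 256.9], dtype=float32), np.int32(353))
t20 yellow (array([ 0.4292, -0.2736,  0.036 ]), 0.004, np.float64(0.0259), np.float64(0.0258), array([400.5, 255.5], dtype=float32), np.int32(134))
t20 violet (array([ 0.43  , -0.3403,  0.036 ]), 0.104, np.float64(0.0625), np.float64(0.0637), array([428.9, 255.3], dtype=float32), np.int32(341))
t20 violet (array([ 0.4295, -0.3416,  0.036 ]), 0.004, np.float64(0.0258), np.float64(0.0258), array([429.5, 255.5], dtype=float32), np.int32(127))
t22 red (array([ 0.4976, -0.2649,  0.036 ]), 0.063, np.float64(0.0642), np.float64(0.0627), array([396. , 226.6], dtype=float32), np.int32(348))
t22 red (array([ 0.4976, -0.2661,  0.036 ]), 0.004, np.float64(0.0261), np.float64(0.0262), array([396.5, 226.5], dtype=float32), np.int32(127))
t22 yellow (array([ 0.4261, -0.2689,  0.036 ]), 0.06, np.float64(0.0631), np.float64(0.0625), array([398.5, 256.9], dtype=float32), np.int32(352))
t22 yellow (array([ 0.4292, -0.2736,  0.036 ]), 0.004, np.float64(0.0259), np.float64(0.0258), array([400.5, 255.5], dtype=float32), np.int32(133))
t22 violet (array([ 0.4301, -0.3403,  0.036 ]), 0.095, np.float64(0.0625), np.float64(0.0635), array([428.9, 255.3], dtype=float32), np.int32(343))
t22 violet (array([ 0.4295, -0.3416,  0.036 ]), 0.004, np.float64(0.0258), np.float64(0.0258), array([429.5, 255.5], dtype=float32), np.int32(129))
```

View pics/c23.png

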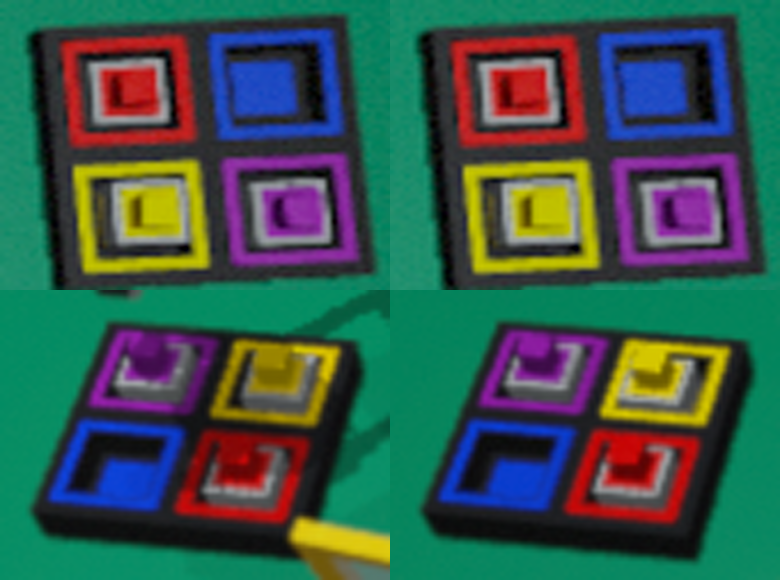

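Call:
play_rows([
  {"dx":0,"dy":0,"dz":-3,"rx":0,"ry":0,"rz":0,"claw":0.4},
  {"dx":0,"dy":0,"dz":-7,"rx":0,"ry":0,"rz":0,"claw":0.4},
  {"dx":0,"dy":0,"dz":-11,"rx":0,"ry":0,"rz":0,"claw":0.4},
  {"dx":0,"dy":0,"dz":-14,"rx":0,"ry":0,"rz":0,"claw":0.4},
])

```text
time: 37.8
tool_pos: [0.4703, 0.3019, 0.2058]
tool_rot: [0.001, 0.957, 0.288, 0.0]
contact_force: [0.1, 0.4, 0.6]
gripper_width: 0.606
```

Run:
```python
from h import *
move([.44,-.31,.2],down(.06))
```

```text
d cm [-36.33  49.33   0.63] r [ 1.5000e-03  2.0000e-04 -1.0456e+00] n>= 12.3
```

Call:
play_rows([
  {"dx":-2.8,"dy":3.8,"dz":0,"rx":0,"ry":0,"rz":-0.1,"claw":0.4},
  {"dx":-5.6,"dy":7.6,"dz":0,"rx":0,"ry":0,"rz":-0.2,"claw":0.4},
  {"dx":-8.4,"dy":11.4,"dz":0,"rx":0,"ry":0,"rz":-0.3,"claw":0.4},
  {"dx":-11.2,"dy":15.2,"dz":0,"rx":0,"ry":0,"rz":-0.4,"claw":0.4},
  {"dx":-14,"dy":19,"dz":0,"rx":0,"ry":0,"rz":-0.5,"claw":0.4},
])

```text
time: 38.3
tool_pos: [0.459, 0.0644, 0.2085]
tool_rot: [0.002, 0.855, 0.518, 0.002]
contact_force: [0.8, -0.3, -0.6]
gripper_width: 0.601
```

Run:
```python
from h import *
move([.44,-.31,.2],down(.06))
```

```text
d cm [-34.08  15.62   0.88] r [ 5.900e-03 -2.000e-04 -5.406e-01] n>= 7.5
```

Call:
play_rows([
  {"dx":-4.4,"dy":2,"dz":0,"rx":0,"ry":0,"rz":-0.1,"claw":0.4},
  {"dx":-8.8,"dy":4,"dz":0,"rx":0,"ry":0,"rz":-0.2,"claw":0.4},
  {"dx":-13.2,"dy":6,"dz":0,"rx":0,"ry":0,"rz":-0.3,"claw":0.4},
  {"dx":-17.6,"dy":8,"dz":0,"rx":0,"ry":0,"rz":-0.4,"claw":0.4},
  {"dx":-22,"dy":10,"dz":0,"rx":0,"ry":0,"rz":-0.5,"claw":0.4},
])

```text
time: 38.8
tool_pos: [0.4462, -0.1795, 0.2113]
tool_rot: [0.005, 0.699, 0.715, 0.002]
contact_force: [-0.1, 0.9, 0.0]
gripper_width: 0.602
```

Run:
```python
from h import *
move([.44,-.31,.17],down(.06))
```

```text
d cm [-13.02  -0.96   4.17] r [ 0.0098  0.0038 -0.0366] n>= 2.7
```

Call:
play_rows([
  {"dx":-4.5,"dy":-0.3,"dz":1,"rx":0.005,"ry":0,"rz":-0.03,"claw":0.3},
  {"dx":-9,"dy":-0.6,"dz":2.5,"rx":0.01,"ry":0,"rz":-0.036,"claw":0.3},
  {"dx":-12.5,"dy":-1,"dz":4.1,"rx":0.01,"ry":0,"rz":-0.036,"claw":0.3},
  {"dx":-13,"dy":-1,"dz":4.1,"rx":0.01,"ry":0,"rz":-0.036,"claw":0.3},
  {"dx":-13,"dy":-1,"dz":4.1,"rx":0.01,"ry":0,"rz":-0.036,"claw":0.3},
])

```text
time: 39.3
tool_pos: [0.4397, -0.311, 0.1719]
tool_rot: [0.002, 0.686, 0.727, -0.001]
contact_force: [0.3, 0.2, 0.2]
gripper_width: 0.696
```

Run:
```python
from blk import *
st,im=snap('wrist','w24'); print(st['tool_pos'])
for c in ('yellow','red','violet'):
    for o in block('wrist',im,st,c,zt=.036,amin=300): print(c,o)
crop(im,160,380,80,270,3.4,'c24')
```

```text
[ 0.43966578 -0.31101518  0.17194212]
yellow (array([ 0.426 , -0.2704,  0.036 ]), 0.057, np.float64(0.0594), np.float64(0.0598), array([265.5, 151. ], dtype=float32), np.int32(1685))
yellow (array([ 0.429 , -0.2745,  0.036 ]), 0.057, np.float64(0.0263), np.float64(0.0265), array([268.5, 156.5], dtype=float32), np.int32(891))
red (array([ 0.4981, -0.266 ,  0.036 ]), 0.065, np.float64(0.0605), np.float64(0.0604), array([344.4, 150.7], dtype=float32), np.int32(1882))
red (array([ 0.4973, -0.266 ,  0.036 ]), 0.058, np.float64(0.028), np.float64(0.0264), array([343.5, 151.5], dtype=float32), np.int32(865))
red (array([ 0.5962, -0.3914,  0.036 ]), 0.896, np.float64(0.0708), np.float64(0.0285), array([423.5, 277.6], dtype=float32), np.int32(1570))
violet (array([ 0.4307, -0.3412,  0.036 ]), 0.057, np.float64(0.0592), np.float64(0.0587), array([267., 224.], dtype=float32), np.int32(1376))
violet (array([ 0.4289, -0.3454,  0.036 ]), 0.057, np.float64(0.0253), np.float64(0.0307), array([265. , 228.5], dtype=float32), np.int32(758))
```

View pics/c24.png

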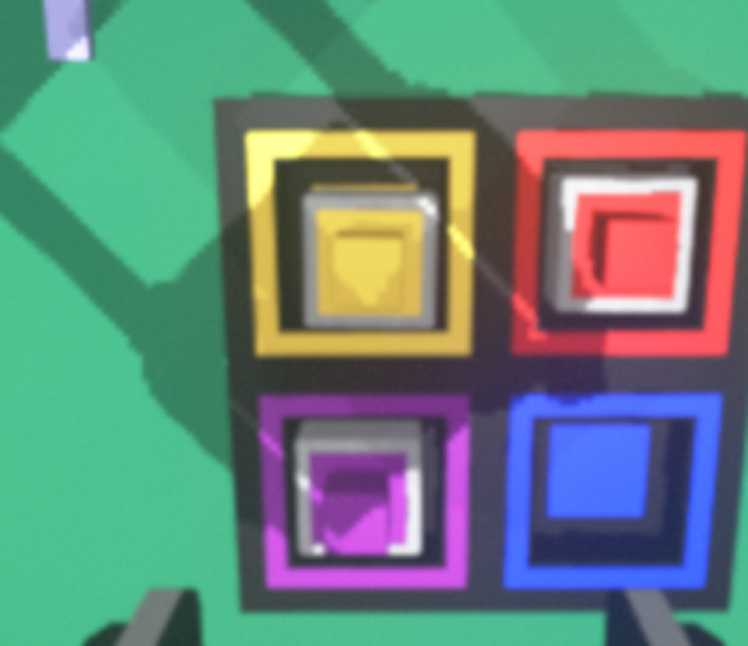

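Run:
```python
from h import *
move([.44,-.31,.2],down(.06))
move([.468,.302,.2],down(.58-np.pi/2))
```

```text
d cm [ 0.   -0.   -2.77] r [ 0.0015  0.005  -0.001 ] n>= 0.6
d cm [60.93  6.4  -3.06] r [0.0039 0.0037 1.0498] n>= 12.3
```

Call:
play_rows([
  {"dx":4.5,"dy":0.4,"dz":-2.5,"rx":0,"ry":0,"rz":0.09,"claw":0.4},
  {"dx":9,"dy":0.9,"dz":-3,"rx":0,"ry":0,"rz":0.18,"claw":0.4},
  {"dx":13.5,"dy":1.4,"dz":-3,"rx":0,"ry":0,"rz":0.27,"claw":0.4},
  {"dx":18,"dy":1.9,"dz":-3,"rx":0,"ry":0,"rz":0.36,"claw":0.4},
  {"dx":22.5,"dy":2.4,"dz":-3,"rx":0,"ry":0,"rz":0.45,"claw":0.4},
])

```text
time: 39.85
tool_pos: [0.4509, -0.081, 0.2032]
tool_rot: [0.004, 0.831, 0.556, 0.001]
contact_force: [0.6, 0.8, -0.2]
gripper_width: 0.602
```

Run:
```python
from h import *
move([.468,.302,.2],down(.58-np.pi/2))
```

```text
d cm [ 36.04 -13.08   0.11] r [0.008  0.0009 0.598 ] n>= 7.7
```

Call:
play_rows([
  {"dx":4.5,"dy":-1.6,"dz":0,"rx":0,"ry":0,"rz":0.08,"claw":0.4},
  {"dx":9,"dy":-3.2,"dz":0,"rx":0,"ry":0,"rz":0.16,"claw":0.4},
  {"dx":13.5,"dy":-4.9,"dz":0,"rx":0,"ry":0,"rz":0.24,"claw":0.4},
  {"dx":18,"dy":-6.5,"dz":0,"rx":0,"ry":0,"rz":0.32,"claw":0.4},
  {"dx":22.5,"dy":-8.1,"dz":0,"rx":0,"ry":0,"rz":0.4,"claw":0.4},
])

```text
time: 40.35
tool_pos: [0.4615, 0.1613, 0.204]
tool_rot: [0.004, 0.925, 0.379, 0.003]
contact_force: [1.8, -0.7, -0.1]
gripper_width: 0.597
```

Run:
```python
from h import *
move([.468,.302,.16],down(.58-np.pi/2))
```

```text
d cm [10.32 -9.62  4.34] r [ 0.0096 -0.0043  0.1974] n>= 3.0
```

Call:
play_rows([
  {"dx":3,"dy":-2.8,"dz":0,"rx":0,"ry":0,"rz":0.07,"claw":0.4},
  {"dx":6,"dy":-5.6,"dz":1,"rx":0.005,"ry":0,"rz":0.14,"claw":0.4},
  {"dx":9,"dy":-8.4,"dz":3,"rx":0.009,"ry":-0.004,"rz":0.2,"claw":0.4},
  {"dx":10.3,"dy":-9.6,"dz":4.3,"rx":0.009,"ry":-0.004,"rz":0.2,"claw":0.4},
  {"dx":10.3,"dy":-9.6,"dz":4.3,"rx":0.009,"ry":-0.004,"rz":0.2,"claw":0.4},
])

```text
time: 40.85
tool_pos: [0.4656, 0.3045, 0.1595]
tool_rot: [0.0, 0.958, 0.287, -0.001]
contact_force: [-0.2, -0.3, -0.4]
gripper_width: 0.595
```

Call:
play_rows([
  {"dx":0,"dy":0,"dz":0,"rx":0,"ry":0,"rz":0,"claw":0.4},
  {"dx":0,"dy":0,"dz":0,"rx":0,"ry":0,"rz":0,"claw":0.4},
])

```text
time: 41.05
tool_pos: [0.4656, 0.3047, 0.1611]
tool_rot: [-0.0, 0.958, 0.288, 0.0]
contact_force: [0.5, -0.3, -0.1]
gripper_width: 0.602
```

Run:
```python
from h import *
print(monitor.state()['tool_pos'])
move([.4685,.302,.058],down(.58-np.pi/2))
```

```text
[0.46557643 0.30474932 0.16114002]
d cm [ 0.09  0.39 10.31] r [ 0.     -0.0007  0.0038] n>= 2.1
```

Call:
play_rows([
  {"dx":0.1,"dy":0.3,"dz":3,"rx":0,"ry":0,"rz":0,"claw":0.5},
  {"dx":0.1,"dy":0.4,"dz":6,"rx":0,"ry":0,"rz":0,"claw":0.5},
  {"dx":0.1,"dy":0.4,"dz":8.5,"rx":0,"ry":0,"rz":0,"claw":0.5},
  {"dx":0.1,"dy":0.4,"dz":10,"rx":0,"ry":0,"rz":0,"claw":0.5},
  {"dx":0.1,"dy":0.4,"dz":10.3,"rx":0,"ry":0,"rz":0,"claw":0.5},
])

```text
time: 41.55
tool_pos: [0.4679, 0.3009, 0.0569]
tool_rot: [0.0, 0.958, 0.287, -0.001]
contact_force: [-0.3, 0.6, -0.6]
gripper_width: 0.5
```

Call:
play_rows([
  {"dx":0,"dy":0,"dz":0,"rx":0,"ry":0,"rz":0,"claw":0.7},
  {"dx":0,"dy":0,"dz":0,"rx":0,"ry":0,"rz":0,"claw":0.85},
  {"dx":0,"dy":0,"dz":0,"rx":0,"ry":0,"rz":0,"claw":1},
  {"dx":0,"dy":0,"dz":0,"rx":0,"ry":0,"rz":0,"claw":1},
])

```text
time: 41.95
tool_pos: [0.4686, 0.3019, 0.0588]
tool_rot: [-0.001, 0.958, 0.287, 0.0]
contact_force: [-3.9, 2.6, 5.1]
gripper_width: 0.138
```

Run:
```python
from h import *
st=monitor.state();print(st['tool_pos'],st['contact_force'],st['gripper_width'])
move([.4685,.302,.058],down(1.28-np.pi/2))
```

```text
[0.46857837 0.30187033 0.05877719] [-3.87890611  2.55580079  5.07707467] 0.1376990016235165
d cm [ 0.   -0.02  0.08] r [-6.00e-04 -1.00e-03 -6.97e-01] n>= 4.6
```

Call:
play_rows([
  {"dx":0,"dy":0,"dz":0,"rx":0,"ry":0,"rz":-0.1,"claw":1},
  {"dx":0,"dy":0,"dz":0,"rx":0,"ry":0,"rz":-0.2,"claw":1},
  {"dx":0,"dy":0,"dz":0,"rx":0,"ry":0,"rz":-0.3,"claw":1},
  {"dx":0,"dy":0,"dz":0,"rx":0,"ry":0,"rz":-0.4,"claw":1},
  {"dx":0,"dy":0,"dz":0,"rx":0,"ry":0,"rz":-0.5,"claw":1},
])

```text
time: 42.45
tool_pos: [0.468, 0.3024, 0.0588]
tool_rot: [-0.001, 0.856, 0.517, 0.0]
contact_force: [-3.1, 2.7, -0.6]
gripper_width: 0.136
```

Run:
```python
from h import *
st=monitor.state();print(st['contact_force'])
move([.4685,.302,.058],down(1.28-np.pi/2))
```

```text
[-3.11388367  2.7390423  -0.62332873]
d cm [-0.02  0.07  0.08] r [-0.0016 -0.0016 -0.1927] n>= 1.3
```

Call:
play_rows([
  {"dx":0,"dy":0,"dz":0,"rx":0,"ry":0,"rz":-0.1,"claw":1},
  {"dx":0,"dy":0,"dz":0,"rx":0,"ry":0,"rz":-0.2,"claw":1},
  {"dx":0,"dy":0,"dz":0,"rx":0,"ry":0,"rz":-0.2,"claw":1},
  {"dx":0,"dy":0,"dz":0,"rx":0,"ry":0,"rz":-0.2,"claw":0.7},
  {"dx":0,"dy":0,"dz":0,"rx":0,"ry":0,"rz":-0.2,"claw":0.4},
])

```text
time: 42.95
tool_pos: [0.4686, 0.3023, 0.0591]
tool_rot: [-0.001, 0.8, 0.6, 0.001]
contact_force: [-0.2, -0.6, 0.1]
gripper_width: 0.455
```

Call:
play_rows([
  {"dx":0,"dy":0,"dz":0,"rx":0,"ry":0,"rz":0,"claw":0.4},
  {"dx":0,"dy":0,"dz":-2,"rx":0,"ry":0,"rz":0,"claw":0.4},
  {"dx":0,"dy":0,"dz":-6,"rx":0,"ry":0,"rz":0,"claw":0.4},
  {"dx":0,"dy":0,"dz":-10,"rx":0,"ry":0,"rz":0,"claw":0.4},
  {"dx":0,"dy":0,"dz":-14,"rx":0,"ry":0,"rz":0,"claw":0.4},
])

```text
time: 43.45
tool_pos: [0.4686, 0.3018, 0.2008]
tool_rot: [-0.0, 0.801, 0.599, 0.001]
contact_force: [0.6, 0.7, 0.1]
gripper_width: 0.599
```

Call:
play_rows([
  {"dx":0,"dy":0,"dz":0,"rx":0,"ry":0,"rz":0,"claw":0.4},
  {"dx":0,"dy":0,"dz":0,"rx":0,"ry":0,"rz":0,"claw":0.4},
  {"dx":0,"dy":0,"dz":0,"rx":0,"ry":0,"rz":0,"claw":0.4},
])

```text
time: 43.75
tool_pos: [0.468, 0.3013, 0.1994]
tool_rot: [-0.0, 0.801, 0.599, -0.0]
contact_force: [-0.6, 0.6, -0.5]
gripper_width: 0.598
```

Run:
```python
from h import *
st,im=snap('wrist','w30'); print(st['tool_pos'],st['contact_force'])
st,s=snap('scene','s30');st,t=snap('top','t30')
crop(im,140,420,60,300,2.5,'c30')
```

```text
[0.46802392 0.30133564 0.19942222] [-0.60185093  0.55161762 -0.50137726]
```

View pics/c30.png

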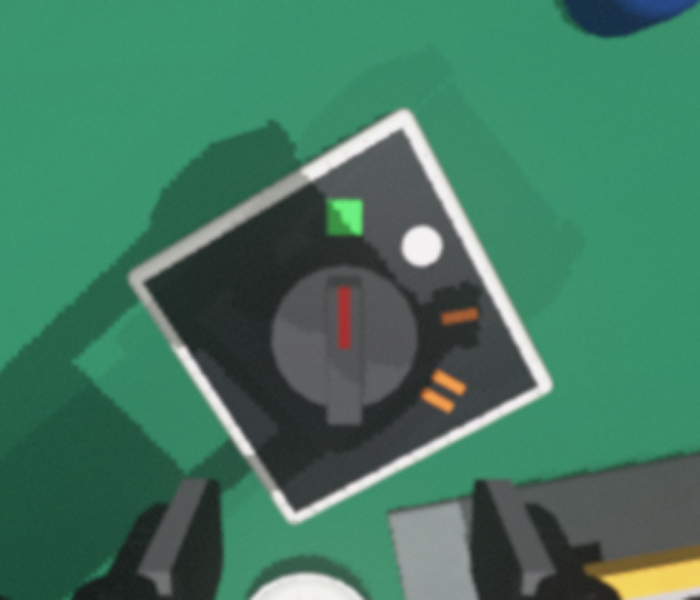

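View pics/s30.png

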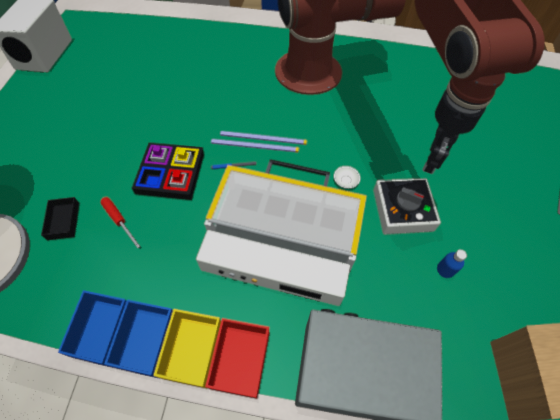

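View pics/t30.png

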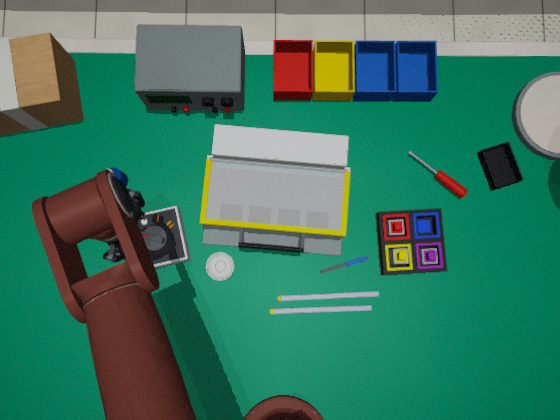

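Run:
```python
from plant import ticket
print(ticket.job_done())
```

```text
the job is handed in; nothing more can be done
None
```

The job is done and handed in at about 44 s of the 210 s allowed. No verdict was reported.

**What I did, in order:**
1. Turned the selector from one orange bar to off.
2. Swung the guard fully open to its stop.
3. Moved the violet, red and yellow blocks from the bay to the pockets of their own colours. There was no blue block.
4. Lowered the guard slowly until it was closed.
5. Turned the selector to standby.

**What the last checks showed:**
- **Selector:** its red line points at the green square.
- **Guard:** its edges in the scene picture match the starting closed picture to within a pixel.
- **Blocks:** the bay is empty, and all three blocks look upright in their own pockets. Red and yellow were felt touching the pocket floor before release. Violet was lowered to floor height but gave no clear contact reading.
- **Other things on the bench:** they look unmoved in the pictures. The gripper was clear of everything at the end.

**What was not perfect:**
- **Yellow:** it shifted about 4–5 mm inside its pocket after I placed it. I went back to look: it sits square and appears flat and down, against one corner of the pocket's clearance, so I left it.
- **Violet:** it sits about 3 mm off centre in its pocket.
- **Guard stop:** pressing the guard onto its open stop gave a brief wrist force of about 55 N through the finger pads. That is above the 40 N limit set for the arm and gripper body, but I take that limit not to cover the fingers. It is below the 120 N wrist limit.

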